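Hang the spice caddy on its two studs and stand the pepper mill in it

TASK

Hang the white caddy back on its stand: the heads of the stand's two studs go through the two keyholes in the caddy's back plate, then the caddy drops until it hangs on both studs, level and flat against the stand, and you let go. Ease it on by feel without forcing it against the stand, because the bar with the studs is clamped at a different height each time. Once it hangs by itself, stand the wooden pepper mill from the hob upright in either pocket of the caddy; leave the other things where they are.

Things in the scene. Friction and masses are not known exactly. Their poses are not given: they have to be found in the camera images.
- stand: Fixed aluminium stand, mm: origin on the worktop below the middle of its front plane x = 0; x points away from the robot, y left, z up. Two 16 x 16 uprights at y +-70, front faces at x 0, up to z 218; foot plate 8 thick, x -55 to 95, y +-93. Between the uprights a crossbar 22 high, front face also at x 0, carries two studs at y +-50; see stand_front.
- stand_front (a point): Point of the stand at x 0, y 0, z 165 mm, near the crossbar. Studs at y +-50 point to -x: neck 7 diameter, 7 long, then head 14 diameter, 4 thick (front at x -11). The height of the stud axes is NOT measured: the bar is clamped level anywhere from z 135 to 195 mm; find it by feel or eye. The caddy's underside, lowered on the heads, meets them 7 mm above the axes.
- caddy: Loose white metal tray with carrying grip, 0.28 to 0.52 kg, upright on the worktop right of the stand, mm. Origin: centre of underside; x to its back plate, y along its width, z up. Tray 84 x 156, walls 40 high, floor and walls 4 thick, 6 thick divider at y 0: two open pockets 76 (x) x 71 (y), centres y +-38. Back plate 156 wide, 118 high, 4 thick, flat back face at x 42.
- caddy_grip (a point): Middle of the caddy's wooden grip, 106 mm above the middle of the underside: a block 60 (x) x 14 (y) x 32 (z) mm on top of the divider, to be pinched across y from above; the centre of mass lies below it, within 10 mm in x. Axes as the caddy.
- caddy_keyhole (a point): Centre of the left keyhole's round opening on the plate's back face: x 42, y 50, z 82 mm of the caddy; the other at y -50. Opening 18 mm across; from it a slot 10 mm wide rises to z 104. The stud heads pass only through the round openings.
- caddy_back (a point): Point on the plate's back face at x 42, y 0, z 100.5 mm of the caddy, midway between the seats of the stud necks at the slot tops; axes as the caddy. With the caddy hung it lies at x 0 to -4 mm, y 0 of the stand, at the height of the stud axes.
- pepper_mill: Turned dark-wood pepper mill, one of three things on the black hob left of the stand, beside a mug and a carafe. 170 mm high, body 58 diameter up to z 122, round head 49 diameter from z 123 to 159, small knob on top; about 0.2 kg. Origin: centre of underside, z up. The hob glass is 6 mm above the worktop.
- mug: A dotted white mug on the hob, 82 diameter, 91 high, handle to 114; a bystander. Origin: centre of the underside.
- oil_carafe: A small glass oil carafe on the hob, 67 x 87 x 116 high; a bystander. Origin: centre of the underside.
- salt_dish: A small salt dish, 46 diameter, 22 high, near the front edge of the worktop before the stand; a bystander. Origin: centre of the underside.
- tin: A food tin, 57 diameter, 72 high, behind the caddy; a bystander. Origin: centre of the underside.
- onion: An onion, 52 wide, 64 high, behind and between caddy and stand; a bystander. Origin: centre of the underside.

How it is judged:
On the way:
1. the caddy hangs on both studs, level and flat against the stand, let go, before the mill is in it (x of caddy_back in the frame of stand between -0.006 and 0.003 m and y of caddy_back in the frame of stand between -0.006 and 0.006 m and z of caddy_back in the frame of stand between 0.131 and 0.199 m and angle between caddy's own z axis and vertical below 0.08 rad and angle between the x axis of caddy and the x axis of stand, either way round below 0.08 rad and linear speed of caddy below 0.03 m/s and contact force between the fingers and caddy below 0.2 N and horizontal distance between pepper_mill and caddy above 0.08 m), for 0.3 s.
At the end, for the whole second after the job is handed in: Caddy hung at rest: caddy_back within 6 mm of the stand's middle in y, x -6 to +3 mm, z 131 to 199 mm in the stand's frame, upright and square within 0.08 rad. Mill at rest in a pocket: in the caddy's frame z 0 to 12, x within 18, y 22 to 58 mm off centre, leaning under 0.2 rad (x of caddy_back in the frame of stand between -0.006 and 0.003 m and y of caddy_back in the frame of stand between -0.006 and 0.006 m and z of caddy_back in the frame of stand between 0.131 and 0.199 m and angle between caddy's own z axis and vertical below 0.08 rad and angle between the x axis of caddy and the x axis of stand, either way round below 0.08 rad and linear speed of each of caddy, pepper_mill below 0.03 m/s and z of pepper_mill in the frame of caddy between 0 and 0.012 m and x of pepper_mill in the frame of caddy between -0.018 and 0.018 m and angle between pepper_mill's own z axis and vertical below 0.2 rad and (y of pepper_mill in the frame of caddy between 0.022 and 0.058 m or y of pepper_mill in the frame of caddy between -0.058 and -0.022 m)); the robot touches nothing.
It fails at once if the caddy is forced against the stand with more than 30 N while it is being hung (contact force between caddy and stand above 30 N and horizontal distance between pepper_mill and caddy above 0.12 m).
It fails at once if the mill is knocked over (angle between pepper_mill's own z axis and vertical above 0.6 rad).
It fails at once if another thing is moved by more than 25 mm (distance of any of mug, oil_carafe, salt_dish, tin, onion from where it was at the start of the episode above 0.025 m).
It also fails if it takes over 72 s, if anything falls off the work surface, if the arm or the gripper's body presses on something with over 40 N, if the wrist force passes 120 N, or if a joint passes its speed limit or range.

ROBOT

A 7-joint arm with a two-finger parallel gripper is mounted at the origin on a cart in front of the work surface, level with it; the furniture and walls round the work are solid. World frame = base frame: x ahead of the robot, y to its left, z up, the work surface at z = 0. Lengths are in m, angles in rad, forces in N, time in s.
With the tool pointing down it reaches from about 0.4 to 0.85 m from the base axis. Payload 10.4 kg.
Tool frame: the origin (TCP) lies at the very end of the fingers, on their centre line; the grasp point (between the pads) lies 19 mm behind it; z points along the fingers, y is the direction in which the jaws open and shut (so a half turn about z gives the same grasp; the last joint's range is limited). The gripper opens to 87 mm and grips with 3 to 60 N. Pads are 19 mm wide; open, the fingers measure 117 mm over their backs; the gripper's body (75 mm by 190 mm) begins 51 mm behind the grasp point.
Start: joints at [-1.301, 0.332, -0.065, 1.46, 0.022, 1.35, -0.088], TCP at [0.18, 0.598, 0.188] pointing down, gripper open.
Joint ranges: [-2.6, 2.6], [-0.5, 2.12], [-1.47, 1.34], [0.16, 2.42], [-1.27, 4.41], [0.06, 2.06], [-2.6, 2.6]. Speed limits (rad/s): [2.22, 2.22, 2.79, 2.79, 3.14, 3.14, 3.14].

INTERFACE

Orientations are given as a unit quaternion [x, y, z, w].
In Python, from bench import read_state, camera, close_job, recognise, masks_of gives the robot as it stands.
- The arm moves only by the tool play_rows, never from a script. Its argument "moves" is a list of rows, each a list of 3 entries, a list of its own where there are three numbers: the shift along the tool's x, y, z in cm, then the turn, a rotation vector about the tool's x, y, z in rad, then the finger opening in cm, from 0 to 8.7. In form: [[[dx, dy, dz], [ax, ay, az], jaw], ...]. A call has 1 to 8 rows; each row is the pose to reach, as a shift and turn from the pose commanded when the call began, along the tool's axes at that moment; what a row does not reach only later rows make up. A row lasts 1/8 s, in which the tool goes at most 62.5 mm and 10.7 degrees, less where a joint would pass 70% of its speed; a pose out of reach is approached as far as the arm can. A call with a gripper value outside its range is refused whole. The fingers move at their own pace and stop on an object; "grip_force" is the grip in N (left out, the last holds). Time passes only in rows, so rows that repeat a pose let the fingers close. It gives the time, the measured TCP pose, the force and the opening at its end, in the units of the state.
- read_state(): the state, without advancing time (a new reading comes with each control period).
- camera(name): name is "side" or "top"; returns a dict with "frame" (400x640x3 uint8, red, green, blue), "intrinsics" (3x3 intrinsics, pixels), "camera_from_world" (4x4, takes a point from world to camera coordinates). Camera axes: x right, y down, z forward; pixel columns grow to the right and rows downward; lengths in m; the calibration is good to about 2 mm. A picture is of the moment at which its call begins. There is no depth.
- close_job(): hands the job in, once; it reports no verdict.
Trained networks look in a picture, given as the dict that the camera call returned (one of the last four; its "shot" number tells which), for a name from the list of things; names that differ only in an ending like _2 or _b are one class to them, and where a whole thing is asked for, a point or a joint stands for the part that bears it (a point fixed in the world has none). Each returns a list of dicts, best first, with "conf" (0 to 1); they miss things now and then, are a little off and sometimes report something else, mostly with a low value. They report only what shows in the picture. A call takes as long as a camera call.
- recognise(picture, query): "at" ([column, row] in pixels, amid what is visible of it).
- masks_of(picture, query): "region" (400x640 bool, what is visible of it) and "at" ([column, row] in pixels, amid what is visible of it).
The state is a dict: "time": time; "joint_positions": joint angles; "joint_vel": joint speeds; "joint_torque": joint torques, N m; "ee_pos": TCP position; "eef_rot": TCP orientation; "ft_force": force on the tool from outside, world axes, zero at the start; "torque": the same for the moment, N m; "width": finger opening in m.
Only numpy, scipy, OpenCV 4.12 (cv2) and the standard library are available. Lean on these libraries where they do the work, as an engineer would, in place of code of your own. Each camera call takes 0.05 s, during which the arm holds its last target.

## Working session

There is one attempt and no reset: what is moved stays moved. The work goes in short steps, Python scripts to look and compute and a tool call to move; the robot and the scene stay as the last step left them, time stands still between calls to the robot, and variables do not carry over. Pictures are saved under pics/ and viewed, and the job is handed in when it is done.

Besides the shell and the picture viewer there is one more tool, called after "Emit:" by a JSON object that holds its "name" and its "arguments", one argument or row to a line. play_rows: Moves the arm, as the interface text tells. Its arguments: {"type":"object","properties":{"moves":{"type":"array","items":{"type":"array"}},"grip_force":{"type":"number"}},"required":["moves"]}

```bash
mkdir -p pics; ls; python3 - <<'E'
from bench import *
import cv2
s=read_state(); print(s)
for n in("side","top"):
    p=camera(n); cv2.imwrite(f"pics/{n}0.png",p["frame"][...,::-1]); print(p["intrinsics"],p["camera_from_world"],p["shot"])
    for q in ["stand","stand_front","caddy","caddy_grip","caddy_keyhole","pepper_mill","mug","oil_carafe","salt_dish","tin","onion"]:
        print(n,q,[(r["at"],round(r["conf"],2)) for r in recognise(p,q)][:3])
E
```

```text
pics
{'time': 0.0, 'joint_positions': array([-1.30060773,  0.33285944, -0.06467703,  1.46094234,  0.02156801,
        1.34988298, -0.08847795]), 'joint_vel': array([-1.00655865e-03,  3.45629044e-04,  9.75747555e-04, -1.20577606e-03,
       -3.65664189e-04, -1.35347847e-03, -1.00203024e-05]), 'joint_torque': array([-5.92360830e-04, -6.23257613e+01,  2.42740178e-02, -3.89897525e+01,
       -6.13807468e-02,  3.96725116e-02,  1.41967926e-04]), 'ee_pos': array([0.18027463, 0.59798641, 0.18756117]), 'eef_rot': array([ 1.45864839e-01,  9.89304281e-01, -6.94369031e-04, -8.16742014e-05]), 'ft_force': array([-0.58947798,  0.40452324,  0.60101403]), 'torque': array([ 0.0246141 , -0.04193883,  0.02402272]), 'width': 0.08673672505776067}
[[405.56115358   0.         321.74383875]
 [  0.         405.56115358 193.94509579]
 [  0.           0.           1.        ]] [[ 0.83560396 -0.54895066  0.02047417 -0.41093839]
 [-0.33410594 -0.5374493  -0.77428772  0.28937141]
 [ 0.43604959  0.64015734 -0.63250244  0.87051995]
 [ 0.          0.          0.          1.        ]] 1
side stand [([338.0, 217.5], 0.
[... 515 characters left out ...]
     0.           1.        ]] [[ 0.0196734  -0.99980365 -0.00236911  0.03243338]
 [-0.99427619 -0.01931564 -0.10507983  0.55267196]
 [ 0.10501344  0.00442283 -0.99446097  1.26789985]
 [ 0.          0.          0.          1.        ]] 2
top stand [([328.8, 201.2], 0.81), ([420.4, 226.8], 0.64), ([432.0, 187.9], 0.38)]
top stand_front [([330.1, 205.0], 0.86)]
top caddy [([421.3, 226.2], 0.6)]
top caddy_grip [([418.9, 226.4], 0.9)]
top caddy_keyhole []
top pepper_mill [([204.1, 227.0], 0.86), ([370.0, 247.5], 0.58)]
top mug [([233.9, 199.2], 0.58)]
top oil_carafe [([258.9, 230.6], 0.71)]
top salt_dish [([372.4, 247.7], 0.68)]
top tin [([431.9, 183.1], 0.81)]
top onion [([395.7, 181.0], 0.44)]
```

```bash
python3 - <<'E'
import cv2
a=cv2.imread("pics/side0.png"); b=cv2.imread("pics/top0.png")
cv2.imwrite("pics/side0c.png",cv2.resize(a[100:360,220:480],None,fx=2.3,fy=2.3,interpolation=cv2.INTER_CUBIC))
cv2.imwrite("pics/top0c.png",cv2.resize(b[140:300,180:460],None,fx=2.8,fy=2.8,interpolation=cv2.INTER_CUBIC))
E
```

```text
(no output)
```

View pics/side0.png

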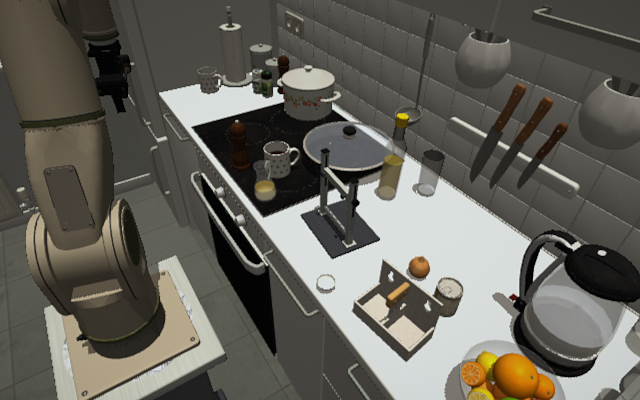

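View pics/side0c.png

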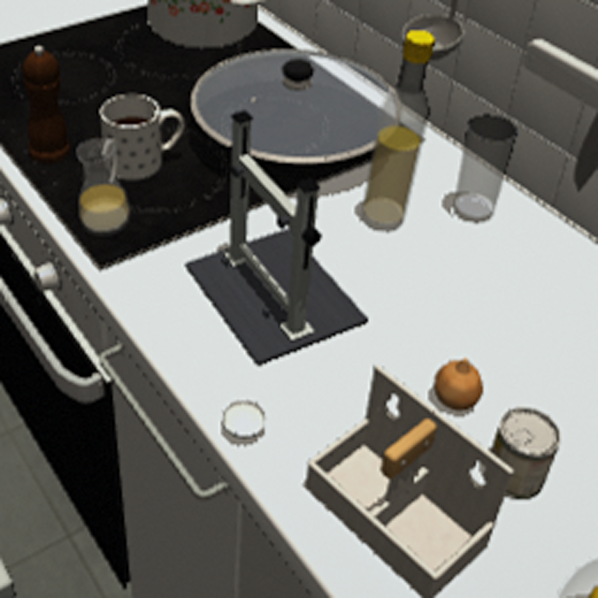

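View pics/top0c.png

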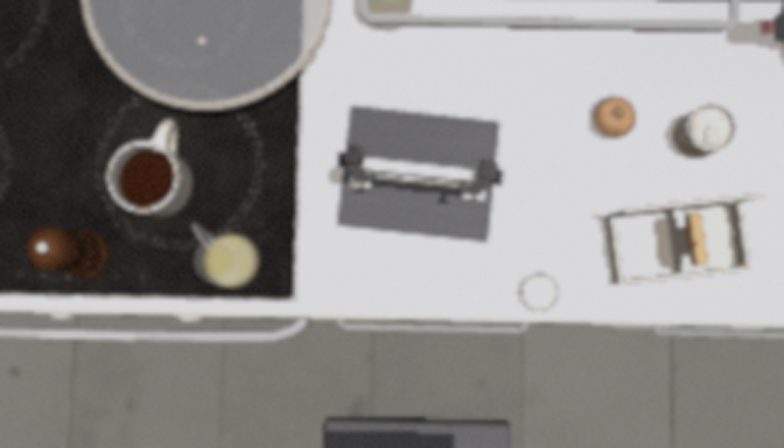

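```bash
python3 - <<'E'
import cv2
a=cv2.imread("pics/side0.png"); b=cv2.imread("pics/top0.png")
r=lambda im,f:cv2.resize(im,None,fx=f,fy=f,interpolation=cv2.INTER_CUBIC)
cv2.imwrite("pics/sz1.png",r(a[140:260,290:390],5))
cv2.imwrite("pics/sz2.png",r(a[245:365,340:470],5))
cv2.imwrite("pics/tz1.png",r(b[170:230,290:370],9))
cv2.imwrite("pics/tz2.png",r(b[170:250,360:460],7))
E
```

```text
(no output)
```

View pics/sz1.png

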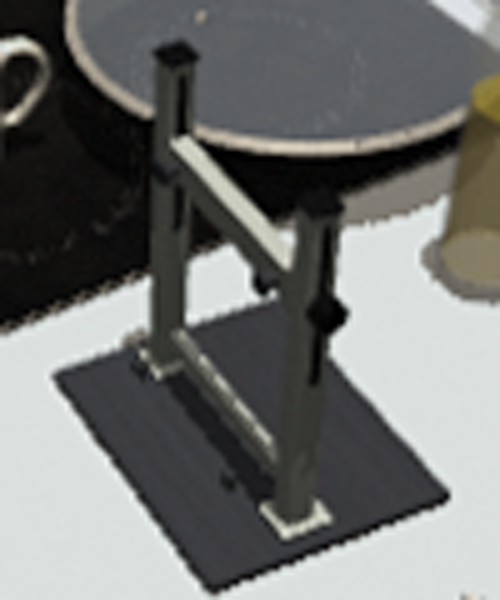

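View pics/sz2.png

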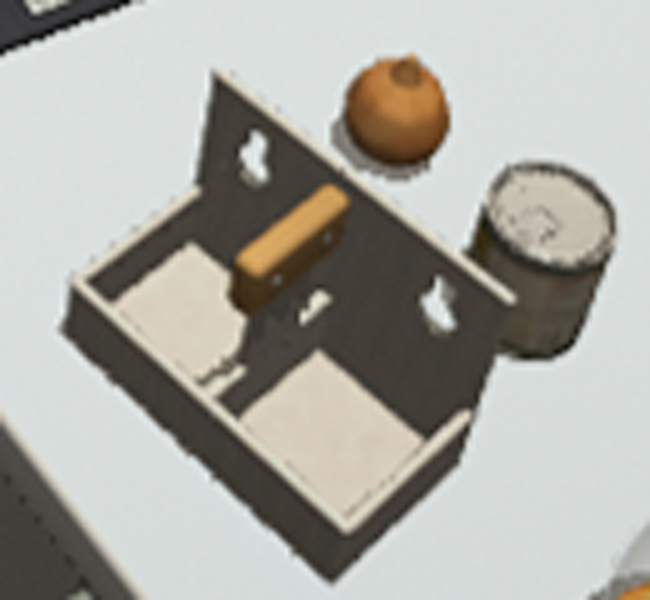

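View pics/tz1.png

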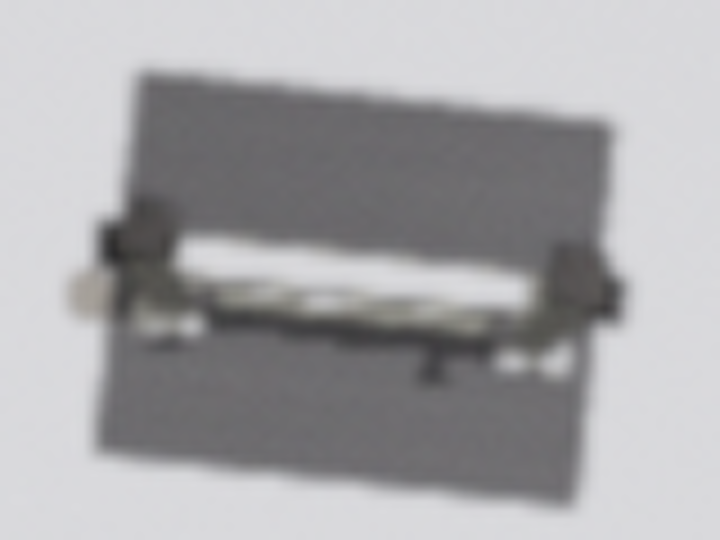

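View pics/tz2.png

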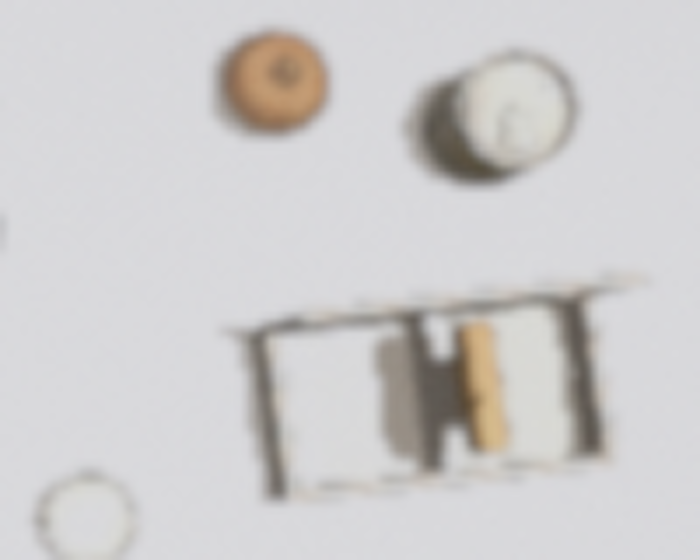

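```bash
cat > h.py <<'E'
import numpy as np, cv2
from scipy.optimize import least_squares
K={"side":np.array([[405.56115358,0,321.74383875],[0,405.56115358,193.94509579],[0,0,1]]),
"top":np.array([[384.95528012,0,321.78798732],[0,384.95528012,203.29483192],[0,0,1]])}
T={"side":np.array([[0.83560396,-0.54895066,0.02047417,-0.41093839],[-0.33410594,-0.5374493,-0.77428772,0.28937141],[0.43604959,0.64015734,-0.63250244,0.87051995]]),
"top":np.array([[0.0196734,-0.99980365,-0.00236911,0.03243338],[-0.99427619,-0.01931564,-0.10507983,0.55267196],[0.10501344,0.00442283,-0.99446097,1.26789985]])}
def proj(n,P):
    P=np.atleast_2d(P); c=P@T[n][:,:3].T+T[n][:,3]; q=c@K[n].T; return q[:,:2]/q[:,2:]
def place(p,P): # p=x,y,yaw[,z]
    P=np.atleast_2d(P)/1000.; c,s=np.cos(p[2]),np.sin(p[2]); z=p[3] if len(p)>3 else 0
    return np.c_[p[0]+c*P[:,0]-s*P[:,1],p[1]+s*P[:,0]+c*P[:,1],P[:,2]+z]
def fit(obs,p0):
    f=lambda p:np.concatenate([(proj(n,place(p,P))-uv).ravel() for n,P,uv in obs])
    r=least_squares(f,p0,loss="soft_l1"); return r.x,f(r.x).reshape(-1,2)
def tri(uvs,uvt):
    A=[];
    for n,uv in(("side",uvs),("top",uvt)):
        M=K[n]@T[n]; A+=[uv[0]*M[2]-M[0],uv[1]*M[2]-M[1]]
    A=np.array(A); X=np.linalg.lstsq(A[:,:3],-A[:,3],rcond=None)[0]; return X
def box(x0,x1,y0,y1,z0,z1):
    v=np.array([[x,y,z] for x in(x0,x1) for y in(y0,y1) for z in(z0,z1)],float)
    return [(v[i],v[i|b]) for i in range(8) for b in(1,2,4) if not i&b]
def circ(x,y,z,r,n=24):
    t=np.linspace(0,2*np.pi,n+1); P=np.c_[np.full(n+1,x),y+r*np.cos(t),z+r*np.sin(t)]
    return list(zip(P[:-1],P[1:]))
def draw(im,n,p,segs,crop,f,col=(0,0,255)):
    y0,y1,x0,x1=crop; o=cv2.resize(im[y0:y1,x0:x1],None,fx=f,fy=f,interpolation=cv2.INTER_CUBIC)
    for a,b in segs:
        q=(proj(n,place(p,np.array([a,b])))-[x0,y0]+.5)*f-.5
        q=np.round(q).astype(int); cv2.line(o,tuple(map(int,q[0])),tuple(map(int,q[1])),col,1)
    return o
E
cat > fit0.py <<'E'
from h import *
S=lambda u,v:((u+.5)/5-.5+290,(v+.5)/5-.5+140)
Tt=lambda u,v:((u+.5)/9-.5+290,(v+.5)/9-.5+170)
C=lambda u,v:((u+.5)/5-.5+340,(v+.5)/5-.5+245)
Ct=lambda u,v:((u+.5)/7-.5+360,(v+.5)/7-.5+170)
obs=[("side",[-55,93,8],S(55,377)),("side",[-55,-93,4],S(212,590)),("side",[95,-93,4],S(448,497)),
("top",[95,93,8],Tt(140,72)),("top",[95,-93,8],Tt(612,122)),("top",[-55,-93,8],Tt(575,505)),("top",[-55,93,8],Tt(97,450)),
("side",[8,70,218],S(177,48)),("side",[8,-70,218],S(322,203))]
ps,r=fit(obs,[.6,0,0]); print("stand",ps,"\n",r.round(1))
cob=[("side",[42,78,118],C(215,72)),("side",[42,-78,118],C(515,300)),("side",[-42,78,40],C(72,282)),("side",[-42,-78,0],C(332,582)),("side",[-42,-78,40],C(345,528)),
("top",[42,78,118],Ct(228,330)),("top",[42,-78,118],Ct(645,280)),("top",[-42,78,40],Ct(268,497)),("top",[-42,-78,40],Ct(608,458)),
("side",[0,0,122],C(295,230)),("top",[0,0,122],Ct(482,385))]
pc,r=fit(cob,[.55,-.3,0]); print("caddy",pc,"\n",r.round(1))
np.savez("fit0.npz",ps=ps,pc=pc)
a=cv2.imread("pics/side0.png"); b=cv2.imread("pics/top0.png")
import sys
zb=float(sys.argv[1]) if len(sys.argv)>1 else 165
st=box(-55,95,-93,93,0,8)+box(0,16,62,78,8,218)+box(0,16,-78,-62,8,218)+box(0,16,-62,62,zb-11,zb+11)+sum([circ(x,y,zb,7) for x in(-11,-7) for y in(50,-50)],[])
ca=box(-42,42,-78,78,0,40)+box(38,42,-78,78,0,118)+box(-30,30,-7,7,90,122)+circ(42,50,82,9)+circ(42,-50,82,9)
cv2.imwrite("pics/o_ss.png",draw(a,"side",ps,st,(140,260,290,390),5))
cv2.imwrite("pics/o_st.png",draw(b,"top",ps,st,(170,230,290,370),9))
cv2.imwrite("pics/o_cs.png",draw(a,"side",pc,ca,(245,365,340,470),5))
cv2.imwrite("pics/o_ct.png",draw(b,"top",pc,ca,(170,250,360,460),7))
E
python3 fit0.py
```

```text
stand [ 0.54082679  0.01980242 -0.09008925] 
 [[-0.6 -1.8]
 [-0.2  0.4]
 [ 1.3 -0.2]
 [-0.4 -0.4]
 [ 0.9 -0.2]
 [ 0.6  0.6]
 [-0.6  0.7]
 [ 0.1  0.5]
 [ 0.1 -0.7]]
caddy [ 0.48080321 -0.29217736  0.14072203] 
 [[ 0.4 -1.1]
 [-0.2 -1. ]
 [-0.8 -0.5]
 [-0.2  0.1]
 [ 0.2  0.5]
 [10.  -2. ]
 [-0.2 -0.8]
 [ 3.1  1.1]
 [ 1.2  1. ]
 [-0.5 -1.6]
 [ 0.8  0.4]]
```

```bash
sed -i 's/^("top",\[42,78,118\],Ct(228,330)),/ /' fit0.py; python3 fit0.py 165| grep -A1 caddy; python3 -c "
import cv2,numpy as np
a=cv2.imread('pics/o_cs.png');b=cv2.imread('pics/o_ct.png');b=cv2.resize(b,(650,520));a=cv2.resize(a,(480,443));b=cv2.resize(b,(554,443))
cv2.imwrite('pics/o_c.png',cv2.resize(np.hstack([a,b]),None,fx=.77,fy=.77))"
```

```text
caddy [ 0.48119478 -0.2924072   0.13354628] 
 [[ 0.8 -1.2]
```

View pics/o_ss.png

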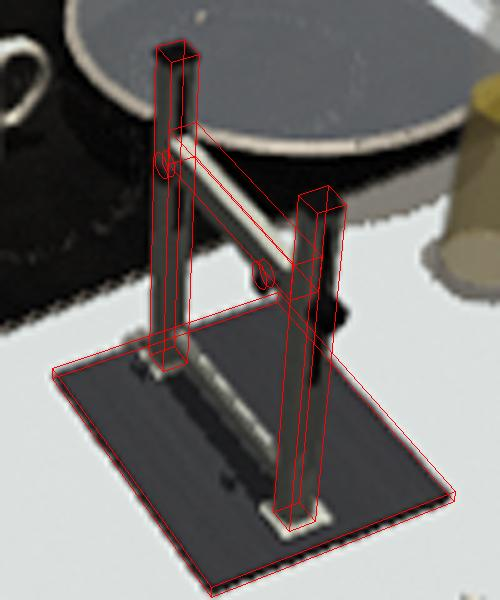

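View pics/o_st.png

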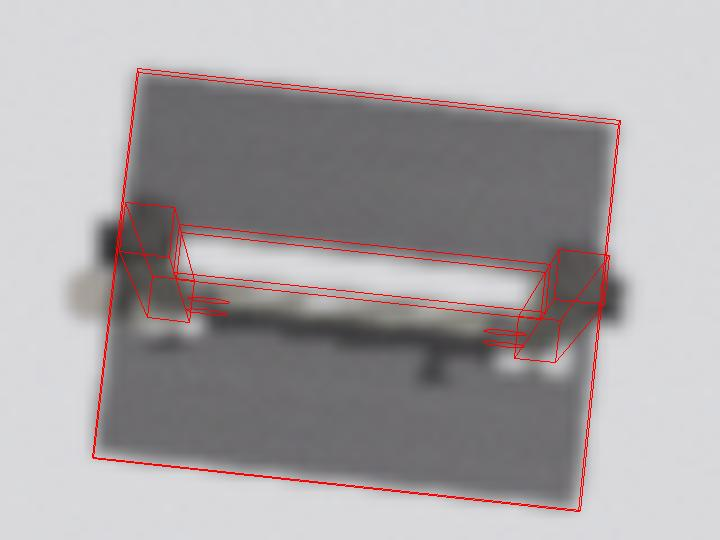

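View pics/o_cs.png

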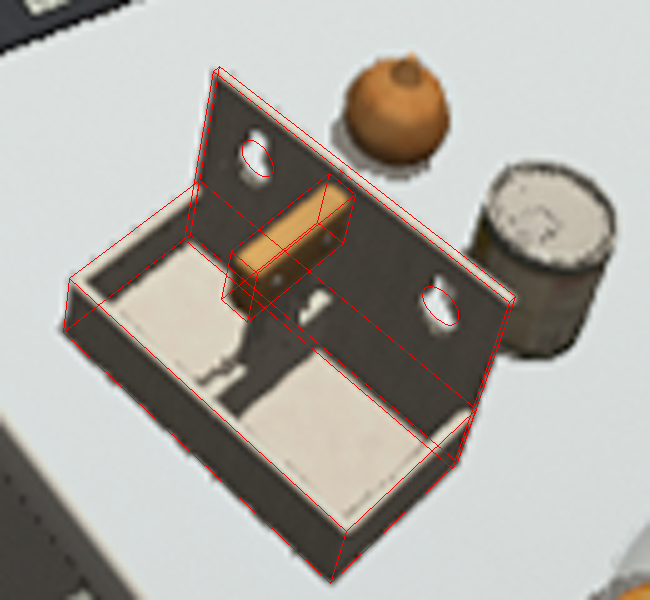

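View pics/o_ct.png

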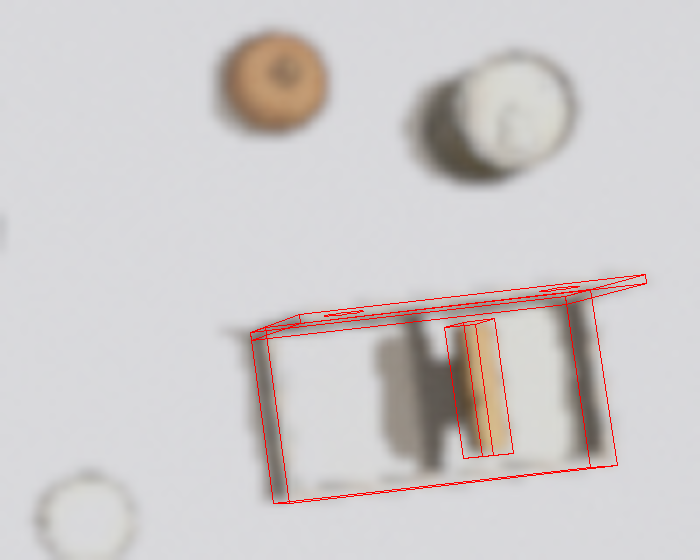

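```bash
python3 - <<'E'
from h import *
ps=np.load("fit0.npz")["ps"]
a=cv2.imread("pics/side0.png"); b=cv2.imread("pics/top0.png"); o=[]
for zb in(156,159,162):
    st=[(np.array([0,-62,z]),np.array([0,62,z])) for z in(zb-11,zb+11)]+sum([circ(x,y,zb,7) for x in(-11,-7) for y in(50,-50)],[])
    o.append(draw(a,"side",ps,st,(160,205,318,360),6))
    o.append(draw(a,"side",ps,[],(160,205,318,360),6)) if zb==162 else 0
cv2.imwrite("pics/zb.png",np.vstack([np.hstack(o[:2]),np.hstack(o[2:])]))
E
```

```text
(no output)
```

View pics/zb.png

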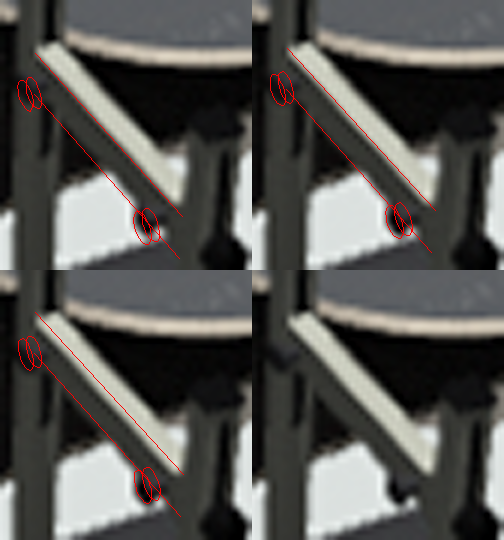

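```bash
cat > go.py <<'E'
import sys,numpy as np
from bench import read_state
from scipy.spatial.transform import Rotation as R
s=read_state(); r=R.from_quat(s["eef_rot"]); p=s["ee_pos"]
def tgt(x,y,z,yaw):  # yaw: direction (rad) of the 'caddy-like' y axis minus 90deg; tool z down, tool y along it
    ty=np.array([-np.sin(yaw),np.cos(yaw),0]); tz=np.array([0,0,-1.]); tx=np.cross(ty,tz)
    Rt=np.c_[tx,ty,tz]; return (r.inv().apply(np.array([x,y,z])-p)*100).round(2),(r.inv()*R.from_matrix(Rt)).as_rotvec().round(3)
print("t",round(s["time"],2),"pos",p.round(4),"F",s["ft_force"].round(2),"M",s["torque"].round(2),"w",round(s["width"],4),"yaw",round(float(np.arctan2(r.as_matrix()[1,1],r.as_matrix()[0,1])-np.pi/2),4))
a=[float(v) for v in sys.argv[1:]]
for i in range(0,len(a),4): print(*[v.tolist() for v in tgt(*a[i:i+4])])
E
python3 - <<'E'
import numpy as np
from h import *
d=np.load("fit0.npz"); pc=d["pc"]; ps=d["ps"]
print(pc,place(pc,[[-5,0,0]]),ps)
E
python3 go.py .42 .2 .32 -.1  .476 -.293 .25 .135
```

```text
[ 0.48119478 -0.2924072   0.13354628] [[ 0.4762393  -0.29307295  0.        ]] [ 0.54082679  0.01980242 -0.09008925]
t 1.2 pos [0.1804 0.5984 0.1884] F [-0.83  0.31 -0.28] M [ 0.02 -0.05  0.07] w 0.0867 yaw -0.2928
[-34.44, -31.23, -13.17] [0.0, -0.0, -0.193]
[-54.03, -76.82, -6.17] [0.0, -0.0, -0.428]
```

Emit:
{"name": "play_rows", "arguments": {
  "moves": [
    [[0,0,-6],[0,0,0],8.7],
    [[-8,-6,-12],[0,0,-0.1],8.7],
    [[-17,-15,-13],[0,0,-0.19],8.7],
    [[-26,-23,-13],[0,0,-0.19],8.7],
    [[-34,-31,-13],[0,0,-0.19],8.7],
    [[-38,-42,-11],[0,0,-0.25],8.7],
    [[-44,-55,-8],[0,0,-0.35],8.7],
    [[-54,-76.8,-6.2],[0,0,-0.428],8.7]
  ]
}}

```text
time: 2.2
ee_pos: [0.3601, 0.2142, 0.2928]
eef_rot: [-0.069, 0.998, 0.0, 0.0]
ft_force: [1.4, 0.8, 1.1]
width: 0.0868
```

```bash
python3 go.py .476 -.293 .25 .135 
```

```text
t 2.2 pos [0.3601 0.2142 0.2928] F [1.35 0.75 1.11] M [ 0.01 -0.09  0.03] w 0.0868 yaw 0.1377
[-4.52, -51.84, 4.25] [0.001, 0.001, 0.003]
```

Emit:
{"name": "play_rows", "arguments": {
  "moves": [
    [[-3,-10,1],[0,0,0],8.7],
    [[-4,-20,1],[0,0,0],8.7],
    [[-4.5,-30,2],[0,0,0],8.7],
    [[-4.5,-40,4],[0,0,0],8.7],
    [[-4.5,-51.8,4.25],[0,0,0],8.7],
    [[-4.5,-51.8,4.25],[0,0,0],8.7],
    [[-4.5,-51.8,4.25],[0,0,0],8.7],
    [[-4.5,-51.8,4.25],[0,0,0],8.7]
  ]
}}

```text
time: 3.2
ee_pos: [0.4705, -0.2693, 0.2528]
eef_rot: [-0.068, 0.998, 0.0, 0.001]
ft_force: [1.0, 0.5, -0.2]
width: 0.0867
```

```bash
python3 go.py .476 -.293 .25 .135 
```

```text
t 3.2 pos [ 0.4705 -0.2693  0.2528] F [ 0.96  0.46 -0.24] M [ 0.1  -0.07  0.03] w 0.0867 yaw 0.1365
[-0.22, -2.43, 0.28] [0.0, 0.002, 0.002]
```

Emit:
{"name": "play_rows", "arguments": {
  "moves": [
    [[-0.2,-2.4,0.3],[0,0,0],6],
    [[-0.2,-2.4,4],[0,0,0],6],
    [[-0.2,-2.4,9],[0,0,0],6],
    [[-0.2,-2.4,11.3],[0,0,0],6],
    [[-0.2,-2.4,11.3],[0,0,0],6]
  ]
}}

```text
time: 3.82
ee_pos: [0.4744, -0.2905, 0.138]
eef_rot: [-0.067, 0.998, 0.001, -0.001]
ft_force: [0.2, 0.3, 0.6]
width: 0.0606
```

```bash
python3 go.py .476 -.293 .09 .135; python3 - <<'E'
from h import *
from bench import camera
d=np.load("fit0.npz"); pc=d["pc"]
ca=box(-42,42,-78,78,0,40)+box(38,42,-78,78,0,118)+box(-30,30,-7,7,90,122)
o=[]
for n,c in(("side",(230,350,340,460)),("top",(170,250,370,450))):
    im=camera(n)["frame"][...,::-1].copy(); cv2.imwrite(f"pics/{n}1.png",im); o.append(cv2.resize(draw(im,n,pc,[],c,5),(400,400)))
cv2.imwrite("pics/g1.png",np.hstack(o))
E
```

```text
t 3.83 pos [ 0.4744 -0.2905  0.138 ] F [0.21 0.26 0.62] M [-0.01  0.04  0.  ] w 0.0606 yaw 0.1351
[-0.13, -0.27, 4.8] [0.001, -0.003, 0.0]
```

View pics/g1.png

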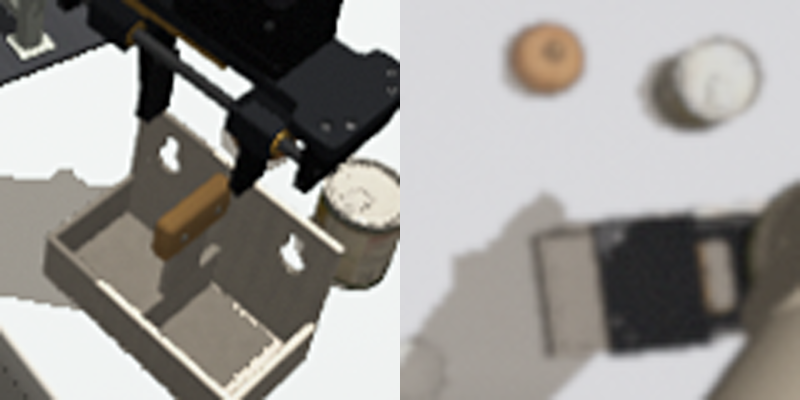

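Emit:
{"name": "play_rows", "arguments": {
  "grip_force": 40,
  "moves": [
    [[0,0,2],[0,0,0],6],
    [[0,0,4.7],[0,0,0],6],
    [[0,0,4.7],[0,0,0],6],
    [[0,0,4.7],[0,0,0],0],
    [[0,0,4.7],[0,0,0],0],
    [[0,0,4.7],[0,0,0],0],
    [[0,0,4.7],[0,0,0],0],
    [[0,0,4.7],[0,0,0],0]
  ]
}}

```text
time: 4.92
ee_pos: [0.4754, -0.291, 0.0923]
eef_rot: [-0.068, 0.998, 0.0, 0.0]
ft_force: [-0.3, 0.2, -0.5]
width: 0.0176
```

```bash
python3 go.py .476 -.293 .09 .135
```

```text
t 4.92 pos [ 0.4754 -0.291   0.0923] F [-0.27  0.23 -0.45] M [0.04 0.01 0.  ] w 0.0176 yaw 0.1353
[-0.03, -0.21, 0.23] [0.0, 0.0, 0.0]
```

Emit:
{"name": "play_rows", "arguments": {
  "moves": [
    [[0,0,0],[0,0,0],0],
    [[0,0,0],[0,0,0],0],
    [[0,0,0],[0,0,0],0],
    [[0,0,-2],[0,0,0],0],
    [[0,0,-4],[0,0,0],0],
    [[0,0,-4],[0,0,0],0],
    [[0,0,-4],[0,0,0],0]
  ]
}}

```text
time: 5.8
ee_pos: [0.4755, -0.2908, 0.1325]
eef_rot: [-0.068, 0.998, 0.0, 0.0]
ft_force: [-0.5, -0.7, -0.2]
width: 0.0008
```

```bash
python3 go.py .476 -.293 .09 .135
```

```text
t 5.8 pos [ 0.4755 -0.2908  0.1325] F [-0.48 -0.69 -0.21] M [ 0.01 -0.03  0.03] w 0.0008 yaw 0.1355
[-0.02, -0.22, 4.25] [0.0, 0.001, 0.0]
```

```bash
python3 - <<'E'
from h import *
from bench import camera
d=np.load("fit0.npz"); pc=d["pc"]
ca=box(-42,42,-78,78,0,40)+box(38,42,-78,78,0,118)+box(-30,30,-7,7,90,122)
o=[]
for n,c in(("side",(230,350,340,460)),("top",(170,250,370,450))):
    im=camera(n)["frame"][...,::-1].copy(); cv2.imwrite(f"pics/{n}2.png",im); o.append(cv2.resize(draw(im,n,pc,ca if n=="side" else [],c,5),(400,400)))
print(proj("side",[.4755,-.2908,.1325]))
cv2.imwrite("pics/g2.png",np.hstack(o))
E
```

```text
[[396.41020605 286.41334349]]
```

View pics/g2.png

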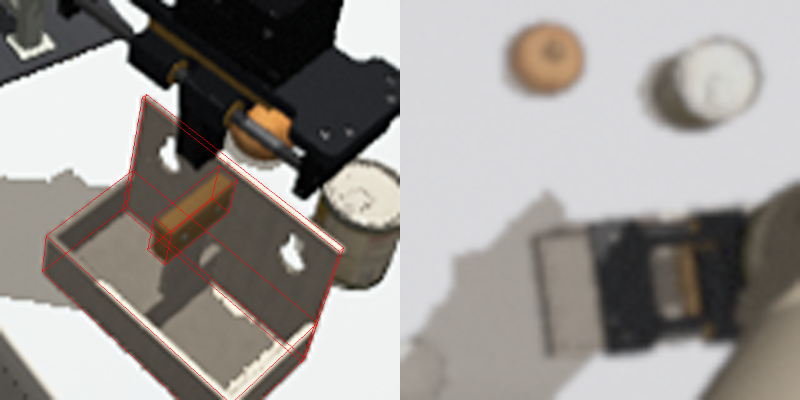

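```bash
python3 - <<'E'
from h import *
for z in(.138,.157):
  for y in(-.0303,.0303):
    for x in (-.0095,.0095):
      q=proj("side",place([.4744,-.2905,.135,z],[[x*1000,y*1000,0]]))[0]; print(z,x,y,((q-[340,230])*400/120).round())
a=cv2.imread("pics/side2.png");o=cv2.resize(a[200:320,340:480],None,fx=5.5,fy=5.5,interpolation=cv2.INTER_CUBIC)
p=np.array([.4755,-.2908,.1325])
for k,dz in enumerate((0,.019,.07)):
    q=((proj("side",p+[0,0,dz])[0]-[340,200]+.5)*5.5).astype(int); cv2.circle(o,tuple(map(int,q)),4,[(0,0,255),(0,255,0),(255,0,0)][k],1)
cv2.imwrite("pics/g3.png",o)
E
```

```text
0.138 -0.0095 -0.0303 [217. 224.]
0.138 0.0095 -0.0303 [238. 206.]
0.138 -0.0095 0.0303 [139. 160.]
0.138 0.0095 0.0303 [160. 144.]
0.157 -0.0095 -0.0303 [222. 203.]
0.157 0.0095 -0.0303 [243. 186.]
0.157 -0.0095 0.0303 [143. 139.]
0.157 0.0095 0.0303 [164. 124.]
```

View pics/g3.png

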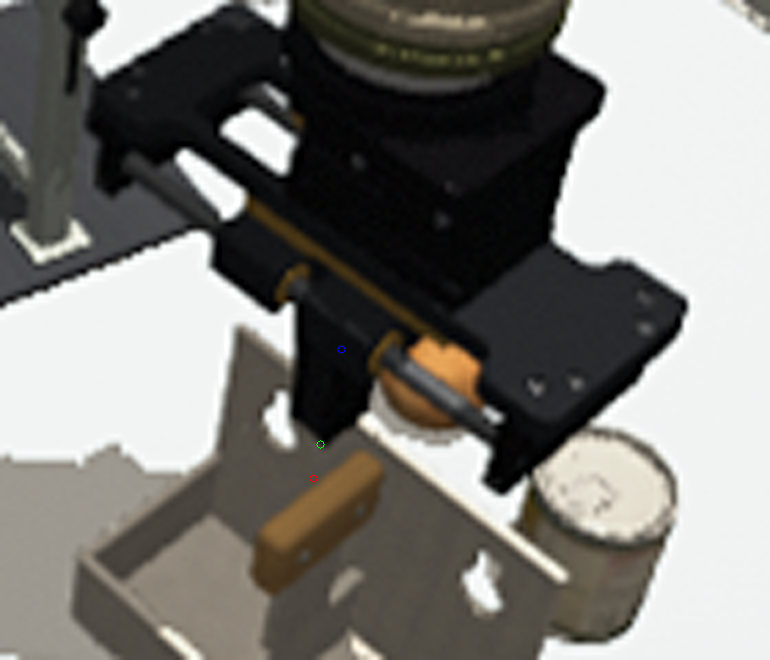

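```bash
python3 - <<'E'
from h import *
o=[]
for k,(p,) in {1:(np.array([.4744,-.2905,.138]),),2:(np.array([.4755,-.2908,.1325]),)}.items():
    a=cv2.imread(f"pics/top{k}.png");i=cv2.resize(a[150:270,350:480],None,fx=3,fy=3,interpolation=cv2.INTER_CUBIC); i=cv2.convertScaleAbs(i,alpha=1.6,beta=20)
    for j,dz in enumerate((0,.019,.07)):
        q=((proj("top",p+[0,0,dz])[0]-[350,150]+.5)*3).astype(int); cv2.circle(i,tuple(map(int,q)),4,[(0,0,255),(0,255,0),(255,0,0)][j],1)
    o.append(i)
cv2.imwrite("pics/g4.png",np.hstack(o))
E
```

```text
(no output)
```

View pics/g4.png

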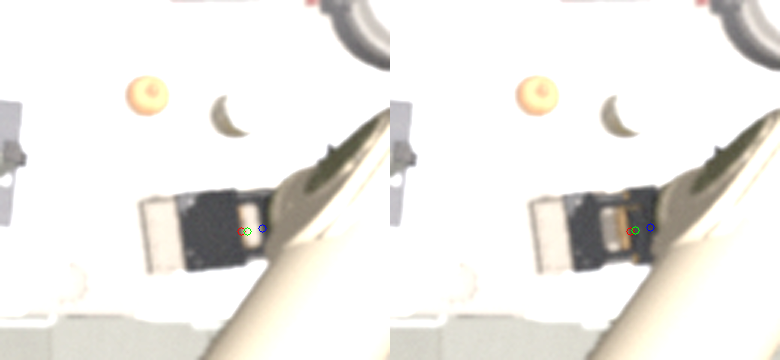

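```bash
python3 - <<'E'
from h import *
a=cv2.imread("pics/top2.png");cv2.imwrite("pics/g5.png",cv2.convertScaleAbs(cv2.resize(a[140:400,330:640],None,fx=2.2,fy=2.2),alpha=1.5,beta=20))
E
```

```text
(no output)
```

View pics/g5.png

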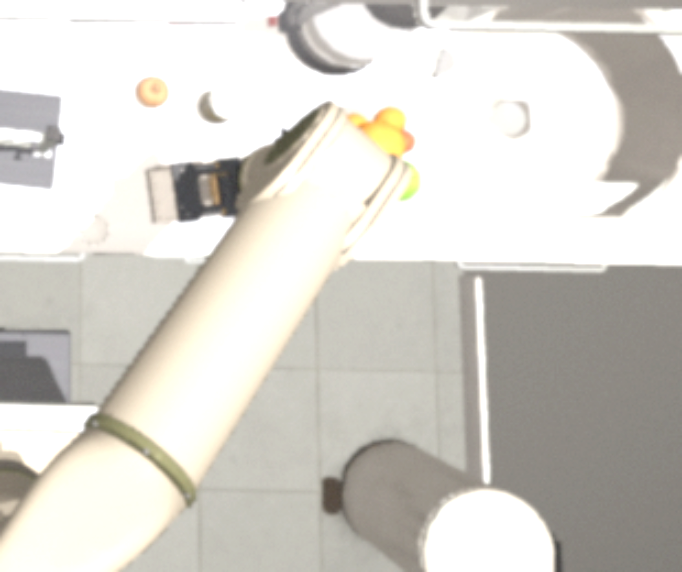

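```bash
python3 - <<'E'
from h import *
p=np.array([.1804,.5984,.1884]); o=[]
for n in("side","top"):
    q=proj(n,p)[0]; print(q); a=cv2.imread(f"pics/{n}0.png"); x0,y0=np.maximum(0,(q-50).astype(int)); i=cv2.convertScaleAbs(cv2.resize(a[y0:y0+100,x0:x0+100],None,fx=4,fy=4,interpolation=cv2.INTER_CUBIC),alpha=1.6,beta=20)
    for j,dz in enumerate((0,.019,.07)):
      for w in(-.0435,0,.0435):
        z=proj(n,p+[.289*w,.957*w,dz])[0]
        c=((z-[x0,y0]+.5)*4).astype(int); cv2.circle(i,tuple(map(int,c)),3,[(0,0,255),(0,255,0),(255,0,0)][j],1)
    o.append(i[:400,:400])
cv2.imwrite("pics/g6.png",np.hstack(o))
E
```

```text
[126.22297597 114.24745258]
[125.23103214 322.73133032]
```

View pics/g6.png

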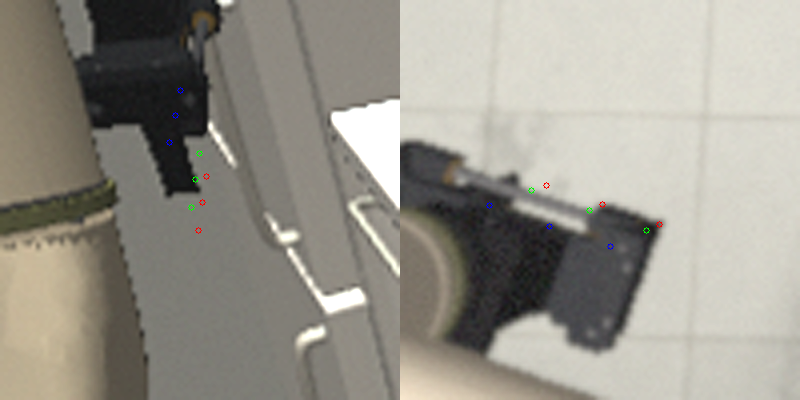

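```bash
python3 - <<'E'
from h import *
z5=lambda u,v:np.array([u/5.5-.5+340,v/5.5-.5+200])
obs=[]
for (x,y,uv) in((-9.5,15,z5(295,415)),(-9.5,-15,z5(325,440)),(9.5,-15,z5(368,405))):
    obs.append((place([.4755,-.2908,.135,.1325],[[x,y,0]])[0],uv,"c"))
# pose1 open .0606 : near finger lower corners
s=400/120
for(x,y,uv) in ((-9.5,30+15,(137,108)),(-9.5,-30-15+0,(232,193))): obs.append((place([.4744,-.2905,.135,.138],[[x,y,0]])[0],np.array(uv)/s-.5+[340,230],"b"))
sw=np.array([.289,.957,0])*-.0585
obs.append((np.array([.1804,.5984,.1884])+sw,np.array([121.5,112]),"a"))
for use in("c","cb","cba"):
    ob=[o for o in obs if o[2] in use]
    f=lambda d:np.concatenate([proj("side",o[0]+d)[0]-o[1] for o in ob])
    r=least_squares(f,[0,0,0.]); print(use,r.x,r.fun.round(1))
E
```

```text
c [ 0.21952497  0.17903955 -0.2882446 ] [-0.3 -2.1  2.  -0.5 -1.6  2.6]
cb [ 0.09537725  0.08056229 -0.10536629] [-2.5 -2.9  1.7  0.2 -0.9  2.5  0.6  1.4  1.1 -1.2]
cba [0.00345054 0.00593651 0.03177826] [-4.2 -3.8  2.1  1.   0.6  2.4 -3.1 -1.3  3.8  1.2  0.8  0.6]
```

```bash
cat >> fit0.py <<'E'
p4,r=fit(obs,[.6,0,0,0]); print("stand4",p4)
p4,r=fit(cob,[.5,-.3,0.1,0]); print("caddy4",p4,r.round(1).tolist())
p4,r=fit([o for o in cob if o[0]=="side"],[.5,-.3,0.1,0]); print("caddy4 side",p4)
E
python3 fit0.py 160|grep 4
```

```text
stand [ 0.54082679  0.01980242 -0.09008925] 
 [-0.2  0.4]
 [-0.4 -0.4]
caddy [ 0.48119478 -0.2924072   0.13354628] 
stand4 [ 0.5416533   0.02082029 -0.08915981 -0.00241434]
caddy4 [ 0.48352517 -0.29094775  0.13440446 -0.00575611] [[0.9, -0.3], [-0.4, -0.1], [-0.3, -0.1], [-0.3, 0.4], [0.1, 0.9], [-1.1, -1.4], [2.3, 0.2], [0.2, 0.3], [-0.2, -0.8], [-0.1, -0.4]]
caddy4 side [ 0.48650946 -0.28870873  0.14190508 -0.01079257]
```

Emit:
{"name": "play_rows", "arguments": {
  "moves": [
    [[0,0,0],[0,0,0],5],
    [[0,0,0],[0,0,0],5],
    [[0,0,2],[0,0,0],5],
    [[0,0,4],[0,0,0],5],
    [[0,0,5],[0,0,0],5],
    [[0,0,6],[0,0,0],5],
    [[0,0,6.8],[0,0,0],5],
    [[0,0,6.8],[0,0,0],5]
  ]
}}

```text
time: 6.9
ee_pos: [0.4751, -0.291, 0.0638]
eef_rot: [-0.067, 0.998, 0.0, -0.0]
ft_force: [0.5, 0.2, 0.2]
width: 0.0495
```

```bash
python3 go.py .476 -.293 .06 .135; python3 - <<'E'
from h import *
from bench import camera
im=camera("side")["frame"][...,::-1].copy(); cv2.imwrite("pics/side3.png",im); d=np.load("fit0.npz")
cv2.imwrite("pics/g7.png",cv2.resize(im[200:320,340:480],None,fx=5.5,fy=5.5,interpolation=cv2.INTER_CUBIC))
E
```

```text
t 6.9 pos [ 0.4751 -0.291   0.0638] F [0.47 0.19 0.24] M [-0.02  0.05 -0.03] w 0.0495 yaw 0.1351
[-0.06, -0.21, 0.38] [0.0, -0.001, 0.0]
```

View pics/g7.png

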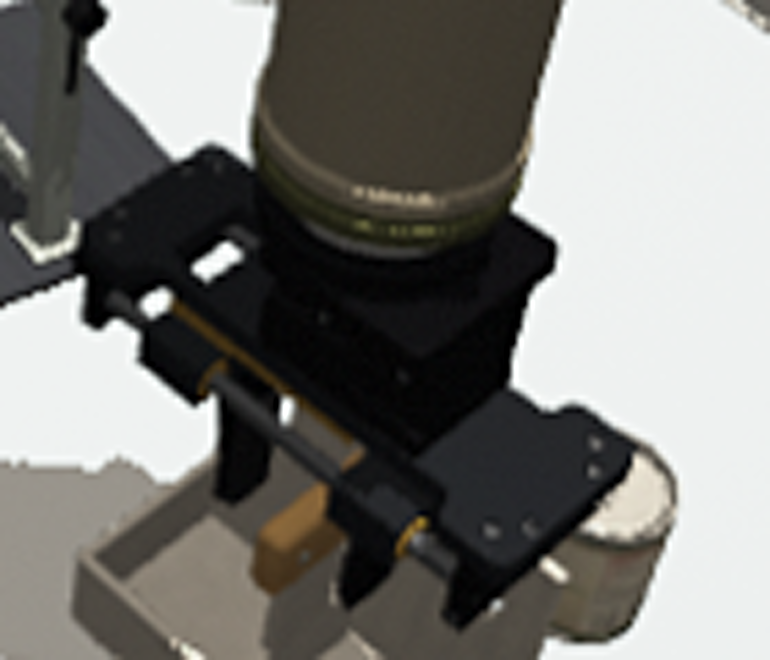

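```bash
python3 - <<'E'
from h import *
pc=[.4825,-.2915,.136,0]
for P in ([0,0,90],[-5,0,87],[-5,0,97],[0,0,122],[-5,0,64],[-30,0,90],[-30,0,122],[30,0,122]): print(P,((proj("side",place(pc,[P]))[0]-[340,200]+.5)*5.5).round())
E
```

```text
[0, 0, 90] [313. 543.]
[-5, 0, 87] [303. 555.]
[-5, 0, 97] [307. 538.]
[0, 0, 122] [325. 489.]
[-5, 0, 64] [295. 591.]
[-30, 0, 90] [259. 586.]
[-30, 0, 122] [270. 533.]
[30, 0, 122] [377. 447.]
```

Emit:
{"name": "play_rows", "arguments": {
  "grip_force": 40,
  "moves": [
    [[0,0,0.3],[0,0,0],0],
    [[0,0,0.3],[0,0,0],0],
    [[0,0,0.3],[0,0,0],0],
    [[0,0,0.3],[0,0,0],0],
    [[0,0,0.3],[0,0,0],0],
    [[0,0,0.3],[0,0,0],0],
    [[0,0,0.3],[0,0,0],0],
    [[0,0,0.3],[0,0,0],0]
  ]
}}

```text
time: 7.95
ee_pos: [0.4755, -0.2914, 0.0614]
eef_rot: [-0.067, 0.998, -0.0, 0.0]
ft_force: [-0.0, -4.4, 1.1]
width: 0.0137
```

Emit:
{"name": "play_rows", "arguments": {
  "moves": [
    [[0,0,-1],[0,0,0],0],
    [[0,0,-3],[0,0,0],0],
    [[0,0,-5],[0,0,0],0],
    [[0,0,-7.8],[0,0,0],0],
    [[0,0,-7.8],[0,0,0],0],
    [[0,0,-7.8],[0,0,0],0]
  ]
}}

```text
time: 8.7
ee_pos: [0.4752, -0.2905, 0.1388]
eef_rot: [-0.068, 0.998, 0.0, -0.0]
ft_force: [0.1, 0.2, -4.6]
width: 0.0135
```

```bash
python3 go.py .45 .028 .139 -.0895
```

```text
t 8.7 pos [ 0.4752 -0.2905  0.1388] F [ 0.11  0.16 -4.56] M [0.05 0.13 0.03] w 0.0135 yaw 0.1356
[-1.81, 31.9, -0.0] [0.001, -0.0, 0.225]
```

Emit:
{"name": "play_rows", "arguments": {
  "moves": [
    [[1,4,0],[0,0,0.03],0],
    [[1,10,0],[0,0,0.07],0],
    [[0,16,0],[0,0,0.12],0],
    [[-1,22,0],[0,0,0.17],0],
    [[-1.5,27,0],[0,0,0.2],0],
    [[-1.8,31.9,0],[0,0,0.225],0],
    [[-1.8,31.9,0],[0,0,0.225],0],
    [[-1.8,31.9,0],[0,0,0.225],0]
  ]
}}

```text
time: 9.7
ee_pos: [0.4496, 0.0269, 0.1385]
eef_rot: [0.045, 0.999, -0.0, -0.001]
ft_force: [0.3, -0.6, -5.6]
width: 0.0137
```

```bash
python3 go.py .4675 .028 .139 -.0895; python3 - <<'E'
from h import *
from bench import camera
for n,c in(("side",(120,260,260,400)),("top",(160,250,280,380))):
    im=camera(n)["frame"][...,::-1].copy(); cv2.imwrite(f"pics/{n}4.png",im); cv2.imwrite(f"pics/h_{n}.png",draw(im,n,[0,0,0],[],c,5))
E
```

```text
t 9.7 pos [0.4496 0.0269 0.1385] F [ 0.33 -0.64 -5.65] M [-0.04  0.12 -0.03] w 0.0137 yaw -0.0896
[-1.77, 0.27, -0.05] [-0.001, -0.001, -0.0]
```

View pics/h_side.png

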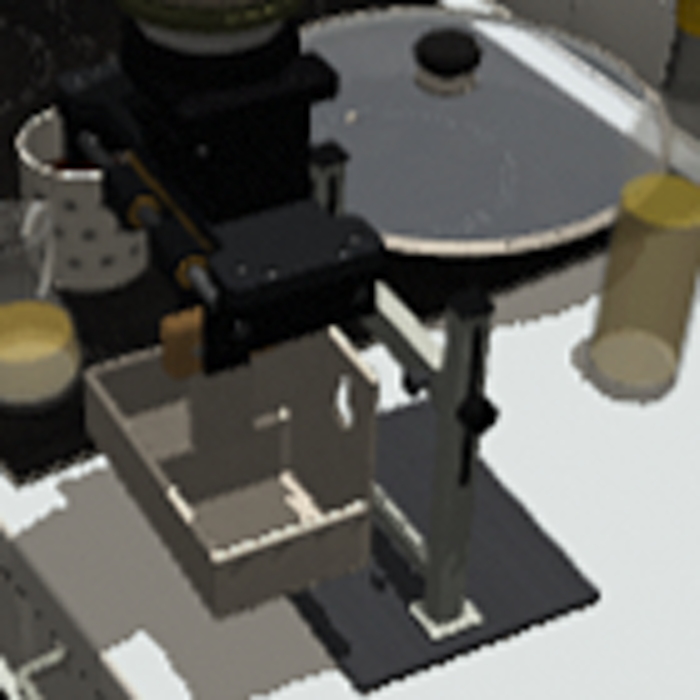

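View pics/h_top.png

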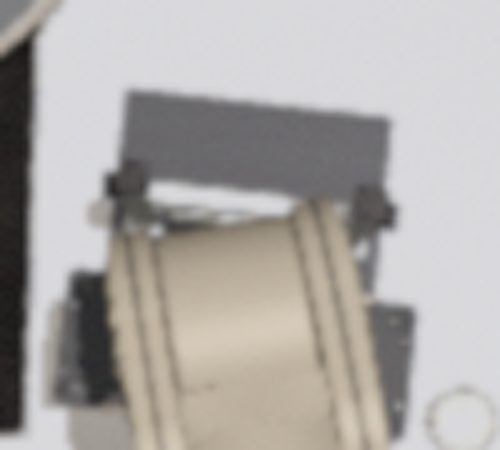

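```bash
cat > fit4.py <<'E'
from h import *
S=lambda u,v:((u+.5)/5-.5+260,(v+.5)/5-.5+120)
cob=[("side",[42,-78,118],S(378,382)),("side",[42,-78,0],S(369,570)),("side",[-42,78,40],S(88,372)),("side",[-42,-78,40],S(211,557)),("side",[-42,-78,0],S(220,615)),("side",[42,-78,40],S(370,505)),("side",[-42,78,0],S(97,418))]
for z in (None,.0775):
    f=lambda p:np.concatenate([(proj(n,place(list(p)+([z] if z else []),P))-uv).ravel() for n,P,uv in cob])
    r=least_squares(f,[.46,.02,-.09]+([] if z else [.077])); print(r.x,r.fun.reshape(-1,2).round(1).tolist())
p=list(r.x)+[.0775]
a=cv2.imread("pics/side4.png")
ca=box(-42,42,-78,78,0,40)+box(38,42,-78,78,0,118)+box(-30,30,-7,7,90,122)+circ(38,-50,82,9)
cv2.imwrite("pics/h4.png",draw(a,"side",p,ca,(120,260,260,400),5))
E
python3 fit4.py
```

```text
[ 0.46034023  0.03377514 -0.12407292  0.07110534] [[0.1, -0.0], [-0.1, -1.0], [0.7, -0.9], [0.5, 0.1], [-1.2, 0.3], [0.3, 0.2], [-0.3, 1.4]]
[ 0.45678896  0.02794107 -0.12726194] [[0.3, -0.2], [0.1, -0.9], [0.6, -1.2], [0.3, 0.2], [-1.3, 0.5], [0.5, 0.2], [-0.5, 1.2]]
```

View pics/h4.png

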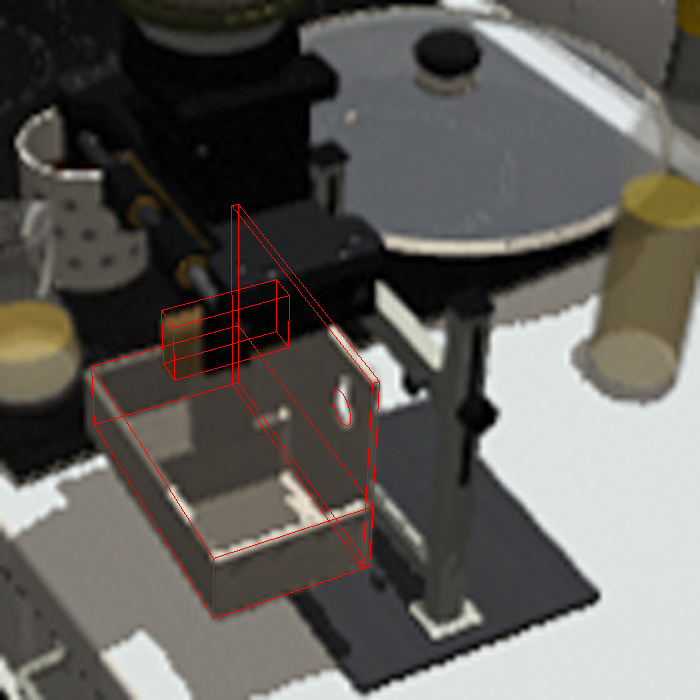

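```bash
cat > fit5.py <<'E'
from h import *
from scipy.spatial.transform import Rotation as R
def pl(p,P): # p: grip point world xyz, yaw,pitch,roll
    g=np.array([-7,0,103.]); return (R.from_euler("ZYX",p[3:6]).apply((np.atleast_2d(P)-g)/1000)+p[:3])
def fit6(cob,p0,sp=(.03,.03),sz=.003):
    f=lambda p:np.concatenate([(proj(n,pl(p,P))-uv).ravel() for n,P,uv in cob]+[[(p[4])/sp[0],p[5]/sp[1],(p[2]-p0[2])/sz]])
    r=least_squares(f,p0); return r.x,r.fun
if __name__=="__main__":
    exec(open("fit4.py").read().split("for z in")[0])
    x,f=fit6(cob,[.45,.028,.1805,-.09,0,0]); print(x.round(4),f.round(1).tolist()); print("origin",pl(x,[[0,0,0],[42,0,82]]).round(4))
    a=cv2.imread("pics/side4.png")
    o=cv2.resize(a[120:260,260:400],None,fx=5,fy=5,interpolation=cv2.INTER_CUBIC)
    for s,e in box(-42,42,-78,78,0,40)+box(38,42,-78,78,0,118)+box(-30,30,-7,7,90,122)+circ(38,-50,82,9):
        q=((proj("side",pl(x,[s,e]))-[260,120]+.5)*5).astype(int); cv2.line(o,tuple(map(int,q[0])),tuple(map(int,q[1])),(0,0,255),1)
    cv2.imwrite("pics/h5.png",o)
E
python3 fit5.py
```

```text
[ 0.4497  0.0293  0.1799 -0.1272 -0.0066  0.0021] [0.1, -0.2, 0.1, -1.0, 0.6, -1.2, 0.3, 0.3, -1.2, 0.6, 0.5, 0.2, -0.4, 1.2, -0.2, 0.1, -0.2]
origin [[0.4574 0.0285 0.077 ]
 [0.4985 0.0231 0.1593]]
```

View pics/h5.png

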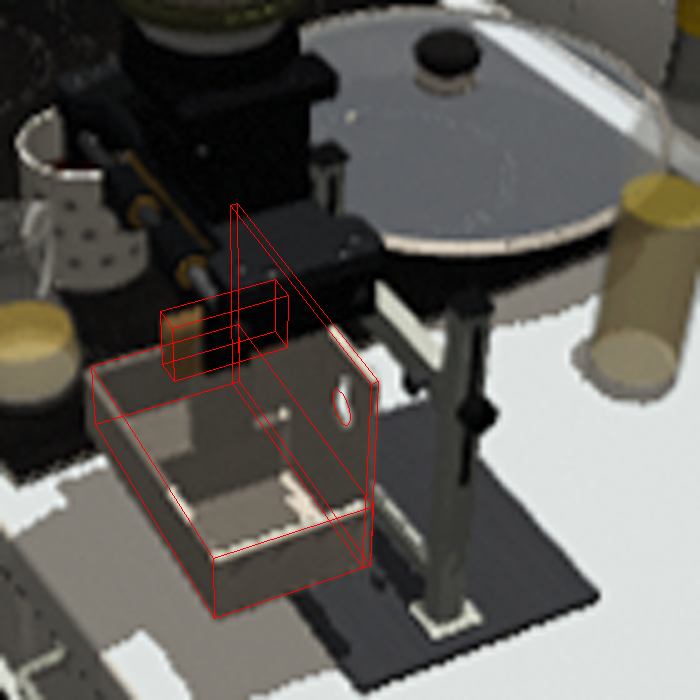

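```bash
python3 - <<'E'
exec(open("fit4.py").read().split("for z in")[0])
for z in(.0755,.0775,.0795):
  for yaw in(-.09,-.105):
    f=lambda p:np.concatenate([(proj(n,place([p[0],p[1],yaw,z],P))-uv).ravel() for n,P,uv in cob])
    r=least_squares(f,[.46,.02]); ps=np.array([.5412,.0203]); c,s=np.cos(.0895),np.sin(.0895)
    d=r.x-ps; print(z,yaw,r.x.round(4),"in stand",(np.array([c*d[0]-s*d[1],s*d[0]+c*d[1]])*1000).round(1),abs(r.fun).max().round(1))
# stand, side only
exec(open("fit0.py").read().split("ps,r=fit")[0])
for v in("side","top"):
    print(v,fit([o for o in obs if o[0]==v],[.54,.02,-.09])[0])
# right stud head in side0 / side4
z5=lambda u,v:np.array([(u+.5)/5-.5+260,(v+.5)/5-.5+120])
for z in(156,160,164): print(z,proj("side",place([.5412,.0203,-.0895],[[-11,-50,z]]))[0],"seen",z5(411,384))
E
```

```text
0.0755 -0.09 [0.4566 0.0301] in stand [-85.1   2.2] 2.0
0.0755 -0.105 [0.4571 0.03  ] in stand [-84.6   2.1] 1.7
0.0775 -0.09 [0.4555 0.0283] in stand [-86.1   0.3] 2.0
0.0775 -0.105 [0.456  0.0281] in stand [-85.6   0.2] 1.7
0.0795 -0.09 [0.4543 0.0265] in stand [-87.1  -1.6] 2.0
0.0795 -0.105 [0.4549 0.0263] in stand [-86.5  -1.7] 1.7
side [ 0.5401759   0.01920347 -0.08878963]
top [ 0.54152133  0.02021229 -0.09024617]
156 [341.24061016 197.34695725] seen [341.8 196.4]
160 [341.32480759 196.07444756] seen [341.8 196.4]
164 [341.40944074 194.79535274] seen [341.8 196.4]
```

Emit:
{"name": "play_rows", "arguments": {
  "moves": [
    [[0,0,-3],[0,0,0],0],
    [[0,0,-7],[0,0,0],0],
    [[0,0,-11],[0,0,0],0],
    [[0,0,-11],[0,0,0],0],
    [[-2,0.2,-11],[0,0,0],0],
    [[-3.9,0.2,-11],[0,0,0],0],
    [[-3.9,0.2,-11],[0,0,0],0],
    [[-3.9,0.2,-11],[0,0,0],0]
  ]
}}

```text
time: 10.8
ee_pos: [0.4884, 0.0254, 0.2481]
eef_rot: [0.045, 0.999, -0.0, -0.001]
ft_force: [0.1, -0.3, -5.3]
width: 0.0134
```

```bash
python3 go.py .4496 .0269 .2275 -.0896; python3 - <<'E'
from h import *
from bench import camera
for n,c in(("side",(100,220,270,390)),):
    im=camera(n)["frame"][...,::-1].copy(); cv2.imwrite(f"pics/{n}5.png",im); cv2.imwrite(f"pics/i_{n}.png",draw(im,n,[0,0,0],[],c,5))
E
```

```text
t 10.8 pos [0.4884 0.0254 0.2481] F [ 0.06 -0.29 -5.25] M [ 0.01  0.05 -0.  ] w 0.0134 yaw -0.0908
[3.87, -0.2, 2.07] [-0.001, -0.002, -0.001]
```

View pics/i_side.png

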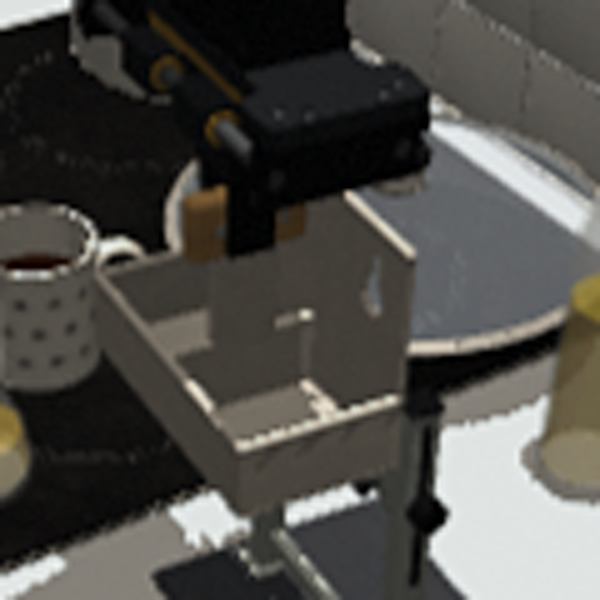

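Emit:
{"name": "play_rows", "arguments": {
  "moves": [
    [[0,0,0.7],[0,0,0],0],
    [[0,0,1.2],[0,0,0],0],
    [[0,0,1.4],[0,0,0],0],
    [[0,0,1.4],[0,0,0],0]
  ]
}}

```text
time: 11.35
ee_pos: [0.4891, 0.026, 0.2351]
eef_rot: [0.045, 0.999, 0.0, -0.0]
ft_force: [-0.6, 0.2, -5.0]
width: 0.0139
```

Emit:
{"name": "play_rows", "arguments": {
  "moves": [
    [[0,0,0.1],[0,0,0],0],
    [[0,0,0.2],[0,0,0],0],
    [[0,0,0.2],[0,0,0],0]
  ]
}}

```text
time: 11.72
ee_pos: [0.4892, 0.026, 0.2332]
eef_rot: [0.045, 0.999, 0.0, -0.0]
ft_force: [-1.2, 0.1, -5.6]
width: 0.0139
```

Emit:
{"name": "play_rows", "arguments": {
  "moves": [
    [[0,0,0.1],[0,0,0],0],
    [[0,0,0.2],[0,0,0],0],
    [[0,0,0.2],[0,0,0],0]
  ]
}}

```text
time: 12.1
ee_pos: [0.4892, 0.026, 0.2312]
eef_rot: [0.045, 0.999, 0.0, -0.0]
ft_force: [-0.4, 0.9, -5.4]
width: 0.0137
```

Emit:
{"name": "play_rows", "arguments": {
  "moves": [
    [[0,0,0.1],[0,0,0],0],
    [[0,0,0.2],[0,0,0],0],
    [[0,0,0.2],[0,0,0],0]
  ]
}}

```text
time: 12.48
ee_pos: [0.4892, 0.026, 0.2292]
eef_rot: [0.045, 0.999, 0.0, -0.0]
ft_force: [0.7, -0.1, -5.3]
width: 0.0138
```

Emit:
{"name": "play_rows", "arguments": {
  "moves": [
    [[0,0,0.1],[0,0,0],0],
    [[0,0,0.15],[0,0,0],0],
    [[0,0,0.15],[0,0,0],0]
  ]
}}

```text
time: 12.85
ee_pos: [0.4893, 0.026, 0.2281]
eef_rot: [0.045, 0.999, 0.0, 0.0]
ft_force: [-2.0, -0.0, 0.3]
width: 0.0136
```

Emit:
{"name": "play_rows", "arguments": {
  "moves": [
    [[0,0,-0.3],[0,0,0],0],
    [[1,-0.1,-0.3],[0,0,0],0],
    [[2,-0.1,-0.3],[0,0,0],0],
    [[2,-0.1,1],[0,0,0],0],
    [[2,-0.1,4],[0,0,0],0],
    [[2,-0.1,7],[0,0,0],0],
    [[2,-0.1,8.85],[0,0,0],0],
    [[2,-0.1,8.85],[0,0,0],0]
  ]
}}

```text
time: 13.85
ee_pos: [0.4679, 0.0264, 0.1376]
eef_rot: [0.045, 0.999, -0.001, -0.001]
ft_force: [-0.3, 0.6, -4.9]
width: 0.0138
```

```bash
python3 go.py .4893 .026 .1393 -.0896; python3 - <<'E'
from h import *
from bench import camera
for n,c in(("side",(120,240,280,400)),("top",(160,250,280,380))):
    im=camera(n)["frame"][...,::-1].copy(); cv2.imwrite(f"pics/{n}6.png",im); cv2.imwrite(f"pics/j_{n}.png",draw(im,n,[0,0,0],[],c,5))
a=cv2.imread("pics/side6.png"); cv2.imwrite("pics/j_z.png",cv2.resize(a[170:220,315:375],None,fx=12,fy=12,interpolation=cv2.INTER_CUBIC))
E
```

```text
t 13.85 pos [0.4679 0.0264 0.1376] F [-0.31  0.58 -4.89] M [-0.01 -0.01 -0.03] w 0.0138 yaw -0.0899
[-2.13, 0.15, -0.18] [-0.002, -0.003, -0.0]
```

View pics/j_side.png

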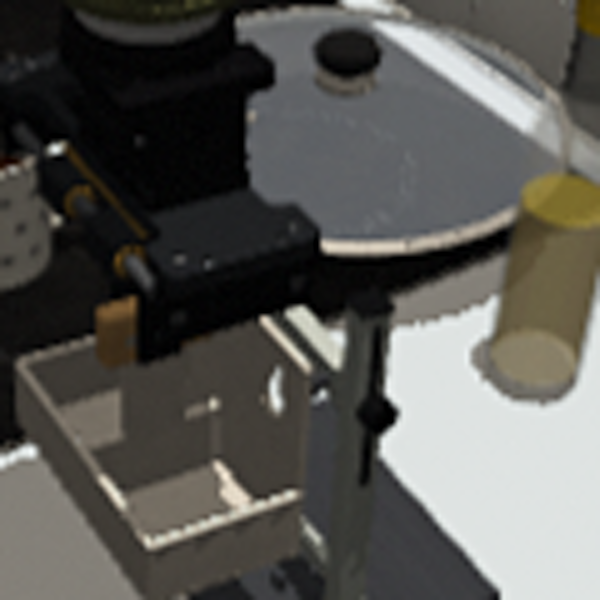

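View pics/j_z.png

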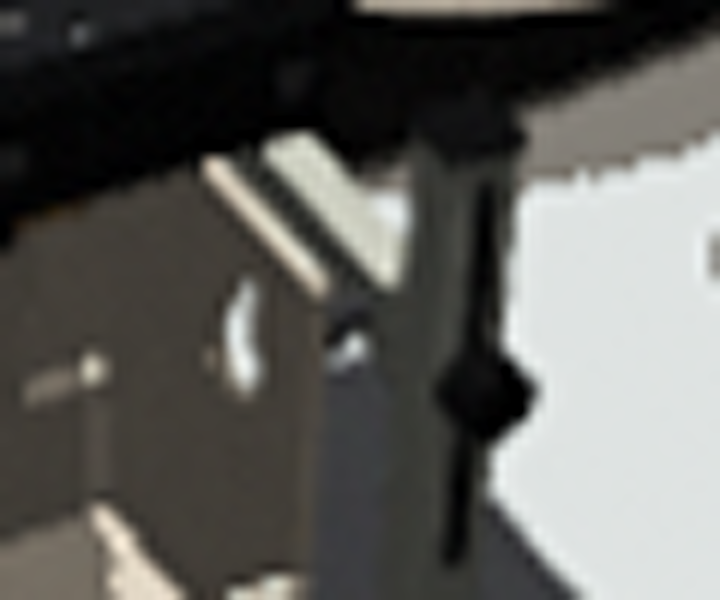

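View pics/j_top.png

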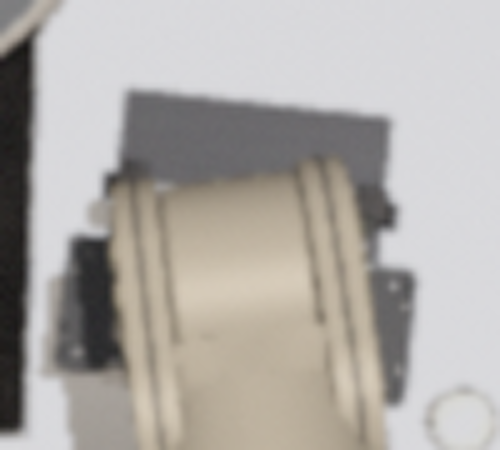

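```bash
python3 - <<'E'
from h import *
Z=lambda u,v:np.array([(u+.5)/12-.5+315,(v+.5)/12-.5+170])
def onz(uv,z):
    M=K["side"]@T["side"]; A=np.array([uv[0]*M[2]-M[0],uv[1]*M[2]-M[1]]); return np.linalg.solve(A[:,:2],-(A[:,2]*z+A[:,3]))
c,s=np.cos(.0895),np.sin(.0895)
for uv in(Z(328,290),Z(324,296)):
    d=onz(uv,.1942)-[.5412,.0203]; print("plate corner in stand (exp y -78+dy)",(np.array([c*d[0]-s*d[1],s*d[0]+c*d[1]])*1000).round(1))
# keyhole overlay for candidate y offsets
a=cv2.imread("pics/side6.png"); o=[]
for dy in(-2,1,4):
    ca=[(np.array([x,-78,118]),np.array([x,78,118])) for x in(38,42)]+[(np.array([x,-78,118]),np.array([x,-78,0])) for x in(38,42)]+circ(42,-50,82,9)+circ(38,-50,82,9)+[(np.array([38,y,82]),np.array([38,y,104])) for y in(-55,-45)]+[(np.array([42,y,82]),np.array([42,y,104])) for y in(-55,-45)]
    off=np.array([-67.0,dy])/1000; x=.5412+c*off[0]+s*off[1]; y=.0203-s*off[0]+c*off[1]
    i=draw(a,"side",[x,y,-.0895,.0762],ca,(175,215,320,355),11)
    o.append(cv2.resize(i,None,fx=.65,fy=.65,interpolation=cv2.INTER_AREA))
cv2.imwrite("pics/k.png",np.hstack(o)); print(np.hstack(o).shape)
E
```

```text
plate corner in stand (exp y -78+dy) [-28.  -78.2]
plate corner in stand (exp y -78+dy) [-29.6 -79.4]
(286, 750, 3)
```

View pics/k.png

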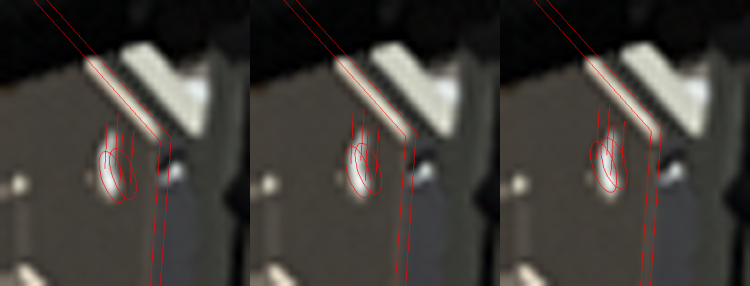

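Emit:
{"name": "play_rows", "arguments": {
  "moves": [
    [[0,0,0],[0,0,0],0],
    [[-0.7,0,0],[0,0,0],0],
    [[-1.3,0,0],[0,0,0],0],
    [[-1.4,0,0],[0,0,0],0],
    [[-1.4,0,0],[0,0,0],0]
  ]
}}

```text
time: 14.58
ee_pos: [0.4832, 0.0254, 0.1391]
eef_rot: [0.045, 0.999, -0.0, -0.0]
ft_force: [0.1, -0.8, -4.8]
width: 0.0138
```

```bash
python3 go.py .4893 .026 .1393 -.0896
```

```text
t 14.57 pos [0.4832 0.0254 0.1391] F [ 0.11 -0.77 -4.81] M [0.08 0.03 0.03] w 0.0138 yaw -0.09
[-0.61, 0.12, -0.02] [-0.0, -0.0, -0.0]
```

Emit:
{"name": "play_rows", "arguments": {
  "moves": [
    [[-0.1,0,0],[0,0,0],0],
    [[-0.2,0,0],[0,0,0],0],
    [[-0.2,0,0],[0,0,0],0]
  ]
}}

```text
time: 14.95
ee_pos: [0.4852, 0.0254, 0.1393]
eef_rot: [0.045, 0.999, 0.0, 0.0]
ft_force: [-0.2, 0.4, -5.3]
width: 0.0138
```

Emit:
{"name": "play_rows", "arguments": {
  "moves": [
    [[-0.1,0,0],[0,0,0],0],
    [[-0.2,0,0],[0,0,0],0],
    [[-0.2,0,0],[0,0,0],0]
  ]
}}

```text
time: 15.32
ee_pos: [0.4872, 0.0252, 0.1392]
eef_rot: [0.045, 0.999, 0.0, 0.0]
ft_force: [-0.3, -0.5, -6.1]
width: 0.0136
```

Emit:
{"name": "play_rows", "arguments": {
  "moves": [
    [[-0.1,0,0],[0,0,0],0],
    [[-0.2,0,0],[0,0,0],0],
    [[-0.2,0,0],[0,0,0],0]
  ]
}}

```text
time: 15.7
ee_pos: [0.4892, 0.025, 0.1393]
eef_rot: [0.045, 0.999, 0.0, 0.0]
ft_force: [0.0, 0.1, -5.6]
width: 0.0135
```

Emit:
{"name": "play_rows", "arguments": {
  "moves": [
    [[-0.1,0,0],[0,0,0],0],
    [[-0.2,0,0],[0,0,0],0],
    [[-0.2,0,0],[0,0,0],0]
  ]
}}

```text
time: 16.08
ee_pos: [0.4912, 0.0248, 0.1392]
eef_rot: [0.045, 0.999, -0.0, -0.0]
ft_force: [-0.2, -0.1, -5.2]
width: 0.0134
```

Emit:
{"name": "play_rows", "arguments": {
  "moves": [
    [[-0.1,0,0],[0,0,0],0],
    [[-0.2,0,0],[0,0,0],0],
    [[-0.2,0,0],[0,0,0],0]
  ]
}}

```text
time: 16.45
ee_pos: [0.4931, 0.0246, 0.1392]
eef_rot: [0.045, 0.999, -0.0, -0.0]
ft_force: [-1.4, 0.5, -4.9]
width: 0.0143
```

Emit:
{"name": "play_rows", "arguments": {
  "moves": [
    [[-0.1,0,0],[0,0,0],0],
    [[-0.2,0,0],[0,0,0],0],
    [[-0.2,0,0],[0,0,0],0]
  ]
}}

```text
time: 16.82
ee_pos: [0.4934, 0.0246, 0.1388]
eef_rot: [0.045, 0.999, 0.0, -0.002]
ft_force: [-9.4, 0.6, -0.5]
width: 0.0138
```

```bash
python3 go.py .4912 .0248 .1393 -.0896; python3 - <<'E'
from h import *
from bench import camera
im=camera("side")["frame"][...,::-1].copy(); cv2.imwrite(f"pics/side7.png",im);cv2.imwrite("pics/l_z.png",cv2.resize(im[165:225,310:375],None,fx=10,fy=10,interpolation=cv2.INTER_CUBIC))
E
```

```text
t 16.82 pos [0.4934 0.0246 0.1388] F [-9.36  0.65 -0.54] M [ 0.13  1.92 -0.04] w 0.0138 yaw -0.0897
[0.22, -0.0, -0.05] [0.0, -0.004, -0.0]
```

View pics/l_z.png

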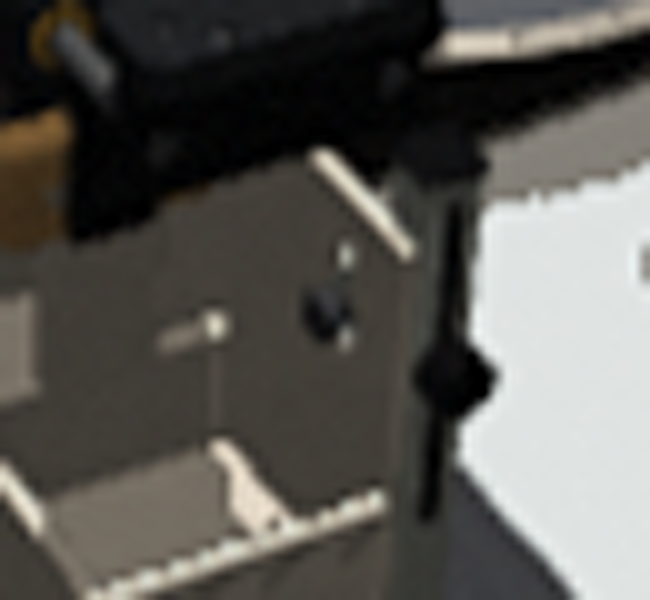

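Emit:
{"name": "play_rows", "arguments": {
  "moves": [
    [[0.3,0,-0.05],[0,0,0],0],
    [[0.3,0,-0.05],[0,0,0],0],
    [[0.3,0,-0.05],[0,0,0],0]
  ]
}}

```text
time: 17.25
ee_pos: [0.4924, 0.0248, 0.1399]
eef_rot: [0.045, 0.999, 0.0, 0.0]
ft_force: [0.3, 0.1, -4.9]
width: 0.0133
```

Emit:
{"name": "play_rows", "arguments": {
  "moves": [
    [[0,0,0.2],[0,0,0],0],
    [[0,0,0.4],[0,0,0],0],
    [[0,0,0.6],[0,0,0],0],
    [[0,0,0.6],[0,0,0],0]
  ]
}}

```text
time: 17.75
ee_pos: [0.492, 0.0247, 0.1335]
eef_rot: [0.045, 0.999, -0.0, -0.0]
ft_force: [0.7, 0.3, -5.2]
width: 0.0134
```

Free so far; continue down in steps.

Emit:
{"name": "play_rows", "arguments": {
  "moves": [
    [[0,0,0.2],[0,0,0],0],
    [[0,0,0.4],[0,0,0],0],
    [[0,0,0.5],[0,0,0],0],
    [[0,0,0.5],[0,0,0],0]
  ]
}}

```text
time: 18.25
ee_pos: [0.4921, 0.0247, 0.1287]
eef_rot: [0.045, 0.999, 0.0, -0.0]
ft_force: [0.0, -0.8, -6.0]
width: 0.0137
```

Emit:
{"name": "play_rows", "arguments": {
  "moves": [
    [[0,0,0.2],[0,0,0],0],
    [[0,0,0.4],[0,0,0],0],
    [[0,0,0.4],[0,0,0],0]
  ]
}}

```text
time: 18.62
ee_pos: [0.492, 0.0247, 0.1246]
eef_rot: [0.045, 0.999, -0.0, -0.0]
ft_force: [-0.5, 0.2, -5.0]
width: 0.0139
```

Emit:
{"name": "play_rows", "arguments": {
  "moves": [
    [[0,0,0.1],[0,0,0],0],
    [[0,0,0.2],[0,0,0],0],
    [[0,0,0.2],[0,0,0],0]
  ]
}}

```text
time: 19.0
ee_pos: [0.4921, 0.0247, 0.1227]
eef_rot: [0.045, 0.999, 0.0, -0.0]
ft_force: [0.9, -0.7, -4.3]
width: 0.0135
```

Emit:
{"name": "play_rows", "arguments": {
  "moves": [
    [[0,0,0.1],[0,0,0],0],
    [[0,0,0.15],[0,0,0],0],
    [[0,0,0.15],[0,0,0],0]
  ]
}}

```text
time: 19.38
ee_pos: [0.4921, 0.0247, 0.1212]
eef_rot: [0.045, 0.999, 0.0, -0.0]
ft_force: [0.1, -0.2, -5.3]
width: 0.0139
```

Emit:
{"name": "play_rows", "arguments": {
  "moves": [
    [[0,0,0.1],[0,0,0],0],
    [[0,0,0.1],[0,0,0],0],
    [[0,0,0.1],[0,0,0],0]
  ]
}}

```text
time: 19.75
ee_pos: [0.4923, 0.0248, 0.1206]
eef_rot: [0.045, 0.999, 0.0, 0.0]
ft_force: [-3.2, -0.3, 3.0]
width: 0.0136
```

Emit:
{"name": "play_rows", "arguments": {
  "moves": [
    [[0,0,-0.05],[0,0,0],0],
    [[0,0,-0.05],[0,0,0],4],
    [[0,0,-0.05],[0,0,0],4],
    [[0,0,-0.05],[0,0,0],4],
    [[0,0,-0.05],[0,0,0],4],
    [[0,0,-0.05],[0,0,0],4]
  ]
}}

```text
time: 20.5
ee_pos: [0.4922, 0.0247, 0.1208]
eef_rot: [0.045, 0.999, 0.0, 0.0]
ft_force: [0.5, -0.4, 0.1]
width: 0.0396
```

```bash
python3 go.py; python3 - <<'E'
from h import *
from bench import camera
im=camera("side")["frame"][...,::-1].copy(); cv2.imwrite(f"pics/side8.png",im);cv2.imwrite("pics/m.png",cv2.resize(im[140:260,280:400],None,fx=5,fy=5,interpolation=cv2.INTER_CUBIC))
E
```

```text
t 20.5 pos [0.4922 0.0247 0.1208] F [ 0.5  -0.37  0.09] M [ 0.02  0.03 -0.01] w 0.0396 yaw -0.0898
```

View pics/m.png

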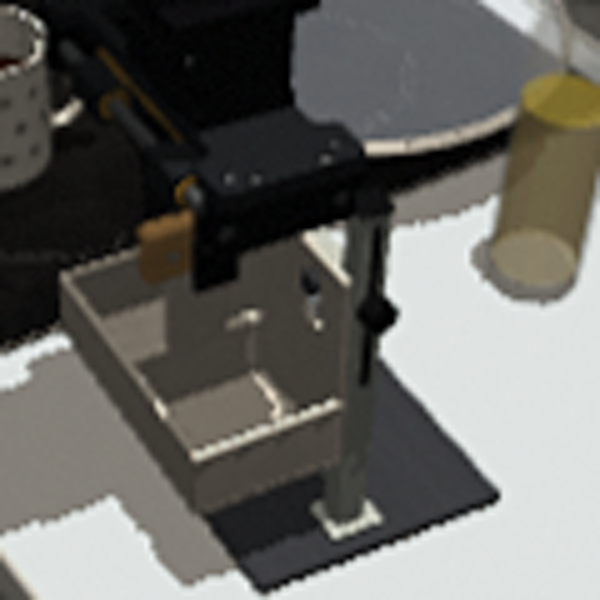

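Emit:
{"name": "play_rows", "arguments": {
  "moves": [
    [[0.2,0,-3],[0,0,0],4],
    [[0.2,0,-8],[0,0,0],4],
    [[0.2,0,-13],[0,0,0],6],
    [[0.2,0,-16],[0,0,0],8],
    [[0.2,0,-18],[0,0,0],8]
  ]
}}

```text
time: 21.18
ee_pos: [0.4905, 0.0249, 0.3024]
eef_rot: [0.045, 0.999, 0.001, 0.001]
ft_force: [0.6, -0.6, -0.8]
width: 0.0625
```

```bash
python3 go.py; python3 - <<'E'
from h import *
a=cv2.imread("pics/side0.png"); b=cv2.imread("pics/top0.png")
r=lambda im:cv2.resize(im,None,fx=7,fy=7,interpolation=cv2.INTER_CUBIC)
cv2.imwrite("pics/mm.png",np.hstack([r(a[115:175,215:270]),r(b[205:265,175:230])]))
E
```

```text
t 21.18 pos [0.4905 0.0249 0.3024] F [ 0.62 -0.57 -0.77] M [-0.   -0.04  0.02] w 0.0625 yaw -0.0898
```

View pics/mm.png

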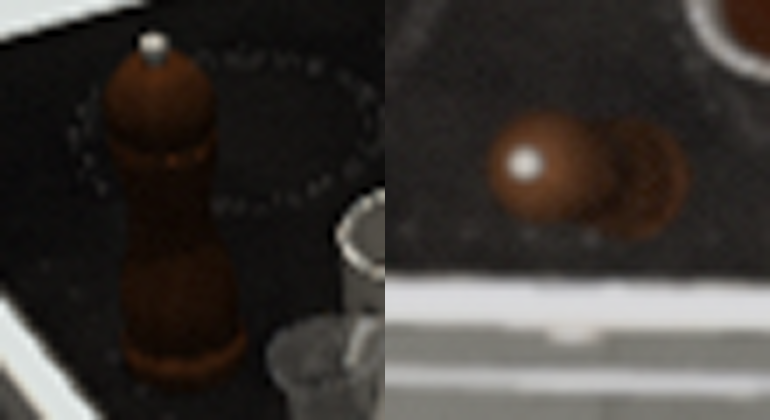

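```bash
python3 - <<'E'
from h import *
k=tri((236.4,120.3),(194.4,227.9)); print("knob",k)
f=lambda p:np.concatenate([proj("side",[p[0],p[1],.173])[0]-[236.4,120.3],proj("top",[p[0],p[1],.173])[0]-[194.4,227.9],
 proj("side",[p[0],p[1],.015])[0]-[215+185/7-.5,115+362/7-.5],proj("top",[p[0],p[1],.012])[0]-[208.8,230.2]])
r=least_squares(f,[.45,.35]); print(r.x,r.fun.round(1))
print([ (n,proj(n,[r.x[0],r.x[1],.14])[0].round(1)) for n in("side","top")])
# mug and carafe approx
for n,s,t in(("mug",(279.8,156.6),(233.9,199.2)),("carafe",(263.8,180.1),(258.9,230.6)),("mill",(240.9,146.6),(204.1,227.))): print(n,tri(s,t).round(3))
E
python3 go.py .442 .34 .33 0
```

```text
knob [0.45508308 0.42019972 0.17370848]
[0.45354564 0.42045587] [-0.3  0.3 -0.1  0.7  0.7 -2.7  1.2  0.3]
[('side', array([237.3, 130.1])), ('top', array([197.8, 229.1]))]
mug [0.554 0.335 0.056]
carafe [0.453 0.248 0.059]
mill [0.461 0.422 0.077]
t 21.18 pos [0.4905 0.0249 0.3024] F [ 0.62 -0.57 -0.77] M [-0.   -0.04  0.02] w 0.0625 yaw -0.0898
[7.65, 30.95, -2.74] [0.001, 0.002, -0.09]
```

```bash
python3 go.py .4545 .4205 .25 -.0898
```

```text
t 21.18 pos [0.4905 0.0249 0.3024] F [ 0.62 -0.57 -0.77] M [-0.   -0.04  0.02] w 0.0625 yaw -0.0898
[7.14, 39.07, 5.27] [0.001, 0.001, -0.0]
```

Emit:
{"name": "play_rows", "arguments": {
  "moves": [
    [[1.5,6,0],[0,0,0],8],
    [[3,12,0],[0,0,0],8],
    [[4,18,0],[0,0,0],8],
    [[5,24,0],[0,0,0],8],
    [[6,30,1],[0,0,0],8],
    [[7.1,36,3],[0,0,0],8],
    [[7.1,39,5],[0,0,0],8],
    [[7.1,39,5],[0,0,0],8]
  ]
}}

```text
time: 22.18
ee_pos: [0.4525, 0.4217, 0.2478]
eef_rot: [0.043, 0.999, -0.002, -0.001]
ft_force: [0.2, 0.0, -0.4]
width: 0.0801
```

```bash
python3 go.py .4545 .4205 .16 -.0898; python3 - <<'E'
from h import *
from bench import camera
im=camera("side")["frame"][...,::-1].copy(); cv2.imwrite(f"pics/side9.png",im);cv2.imwrite("pics/n.png",cv2.resize(im[80:260,180:400],None,fx=3.5,fy=3.3,interpolation=cv2.INTER_CUBIC))
E
```

```text
t 22.18 pos [0.4525 0.4217 0.2478] F [ 0.17  0.05 -0.43] M [-0.    0.   -0.01] w 0.0801 yaw -0.0859
[-0.23, -0.07, 8.78] [-0.004, -0.002, 0.004]
```

View pics/n.png

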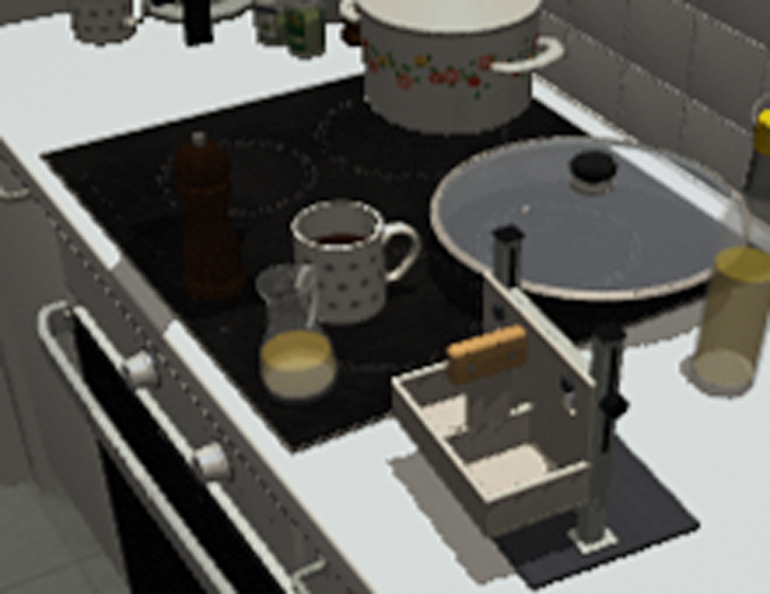

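Emit:
{"name": "play_rows", "arguments": {
  "moves": [
    [[-0.2,0,2],[0,0,0],8],
    [[-0.2,0,5],[0,0,0],8],
    [[-0.2,0,7.5],[0,0,0],8],
    [[-0.2,0,7.5],[0,0,0],8],
    [[-0.2,0,7.5],[0,0,0],8]
  ]
}}

```text
time: 22.85
ee_pos: [0.4573, 0.4193, 0.1777]
eef_rot: [0.045, 0.999, 0.001, 0.001]
ft_force: [0.4, 0.3, -0.1]
width: 0.0801
```

```bash
python3 go.py .4545 .4205 .107 -.0898; python3 - <<'E'
from h import *
from bench import camera
o=[]
for n,c in(("side",(60,180,190,290)),("top",(190,290,150,250))):
    im=camera(n)["frame"][...,::-1].copy(); cv2.imwrite(f"pics/{n}10.png",im);o.append(cv2.convertScaleAbs(cv2.resize(im[c[0]:c[1],c[2]:c[3]],(390,390*(c[1]-c[0])//100),interpolation=cv2.INTER_CUBIC)[:468],alpha=1.6,beta=20))
h=max(i.shape[0] for i in o); cv2.imwrite("pics/q.png",np.hstack([cv2.copyMakeBorder(i,0,h-i.shape[0],0,0,0) for i in o]))
E
```

```text
t 22.85 pos [0.4573 0.4193 0.1777] F [ 0.41  0.3  -0.1 ] M [ 0.04  0.02 -0.03] w 0.0801 yaw -0.0908
[0.3, 0.08, 7.07] [0.002, 0.001, -0.001]
```

View pics/q.png

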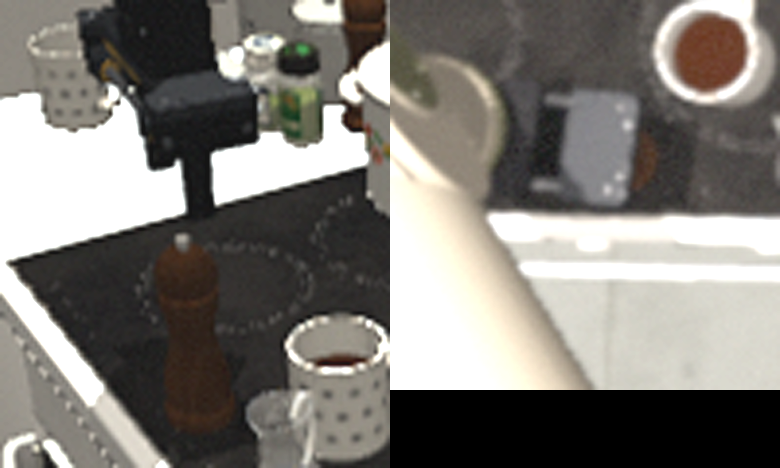

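```bash
python3 - <<'E'
from h import *
for dz in(.0,.02,.027,.034):
  for y in(-40,-55):
    print(dz,y,proj("side",place([.4573,.4193,-.0908,.1777+dz],[[-9.5,y,0],[9.5,y,0]])).round(1).tolist())
E
```

```text
0.0 -40 [[238.7, 125.7], [244.8, 124.3]]
0.0 -55 [[240.4, 128.1], [246.5, 126.6]]
0.02 -40 [[237.9, 119.7], [244.1, 118.3]]
0.02 -55 [[239.6, 122.0], [245.9, 120.6]]
0.027 -40 [[237.6, 117.5], [243.9, 116.2]]
0.027 -55 [[239.4, 119.8], [245.6, 118.4]]
0.034 -40 [[237.4, 115.4], [243.6, 114.0]]
0.034 -55 [[239.1, 117.7], [245.4, 116.3]]
```

Emit:
{"name": "play_rows", "arguments": {
  "moves": [
    [[0,0,0],[0,0,0],8],
    [[0,0,2],[0,0,0],8],
    [[0,0,4],[0,0,0],8],
    [[0,0,5],[0,0,0],8],
    [[0,0,5],[0,0,0],8],
    [[0,0,5],[0,0,0],8]
  ]
}}

```text
time: 23.7
ee_pos: [0.4568, 0.4199, 0.1267]
eef_rot: [0.045, 0.999, 0.001, 0.0]
ft_force: [0.2, 0.7, 0.0]
width: 0.0801
```

```bash
python3 go.py .4545 .4205 .103 -.0898
```

```text
t 23.7 pos [0.4568 0.4199 0.1267] F [0.16 0.73 0.01] M [ 0.04 -0.   -0.02] w 0.0801 yaw -0.0898
[0.23, 0.04, 2.37] [0.001, 0.001, -0.0]
```

Emit:
{"name": "play_rows", "arguments": {
  "moves": [
    [[0.2,0,1],[0,0,0],8],
    [[0.2,0,2.4],[0,0,0],8],
    [[0.2,0,2.4],[0,0,0],8],
    [[0.2,0,2.4],[0,0,0],8]
  ]
}}

```text
time: 24.2
ee_pos: [0.4545, 0.4196, 0.1018]
eef_rot: [0.045, 0.999, -0.0, -0.0]
ft_force: [-0.2, -0.1, -0.2]
width: 0.0798
```

```bash
python3 go.py .4545 .4205 .103 -.0898;  python3 - <<'E'
from h import *
from bench import camera
im=camera("side")["frame"][...,::-1].copy(); cv2.imwrite(f"pics/side11.png",im);cv2.imwrite("pics/r.png",cv2.convertScaleAbs(cv2.resize(im[80:180,190:290],None,fx=6,fy=6,interpolation=cv2.INTER_CUBIC),alpha=1.6,beta=20))
E
```

```text
t 24.2 pos [0.4545 0.4196 0.1018] F [-0.17 -0.07 -0.16] M [ 0.01 -0.05  0.  ] w 0.0798 yaw -0.0899
[0.0, 0.09, -0.12] [-0.0, -0.0, -0.0]
```

View pics/r.png

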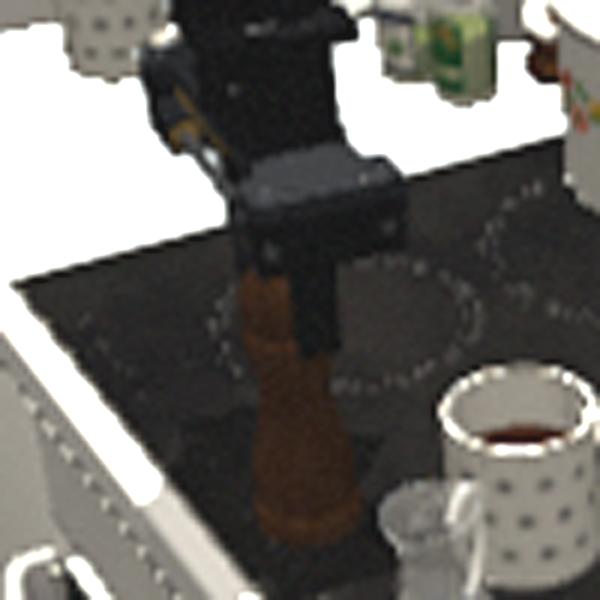

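```bash
python3 - <<'E'
from h import *
for z in(.12,.129,.134,.147,.165): print(z,((proj("side",[.4545,.4205,z])[0]-[190,80]+.5)*6).round())
for dz in(.027,.03,.034,.04):
    print(dz,((proj("side",place([.4545,.4196,-.09,.1018+dz],[[-9.5,-40,0],[9.5,-40,0]]))-[190,80]+.5)*6).round().tolist())
E
```

```text
0.12 [293. 337.]
0.129 [291. 322.]
0.134 [290. 313.]
0.147 [287. 291.]
0.165 [283. 260.]
0.027 [[300.0, 364.0], [336.0, 355.0]]
0.03 [[300.0, 359.0], [336.0, 350.0]]
0.034 [[299.0, 352.0], [335.0, 343.0]]
0.04 [[297.0, 342.0], [334.0, 333.0]]
```

Emit:
{"name": "play_rows", "arguments": {
  "grip_force": 25,
  "moves": [
    [[0,0,0],[0,0,0],4],
    [[0,0,0],[0,0,0],3],
    [[0,0,0],[0,0,0],3],
    [[0,0,0],[0,0,0],3],
    [[0,0,0],[0,0,0],3],
    [[0,0,0],[0,0,0],3]
  ]
}}

```text
time: 25.0
ee_pos: [0.4544, 0.4197, 0.1018]
eef_rot: [0.045, 0.999, 0.0, 0.0]
ft_force: [-0.7, -0.2, 0.7]
width: 0.0469
```

Emit:
{"name": "play_rows", "arguments": {
  "moves": [
    [[0,0,0],[0,0,0],3],
    [[0,0,0],[0,0,0],3],
    [[0,0,-1],[0,0,0],3],
    [[0,0,-3],[0,0,0],3],
    [[0,0,-3],[0,0,0],3]
  ]
}}

```text
time: 25.62
ee_pos: [0.4552, 0.4204, 0.1334]
eef_rot: [0.045, 0.999, 0.001, 0.001]
ft_force: [0.2, -0.2, -0.9]
width: 0.0465
```

```bash
python3 go.py .4545 .4205 .103 -.0898;  python3 - <<'E'
from h import *
from bench import camera
im=camera("side")["frame"][...,::-1].copy(); cv2.imwrite(f"pics/side12.png",im);cv2.imwrite("pics/s.png",cv2.convertScaleAbs(cv2.resize(im[80:180,190:290],None,fx=6,fy=6,interpolation=cv2.INTER_CUBIC),alpha=1.6,beta=20))
E
```

```text
t 25.62 pos [0.4552 0.4204 0.1334] F [ 0.17 -0.2  -0.9 ] M [ 0.03 -0.05  0.  ] w 0.0465 yaw -0.0899
[0.07, 0.0, 3.04] [0.002, 0.002, -0.0]
```

View pics/s.png

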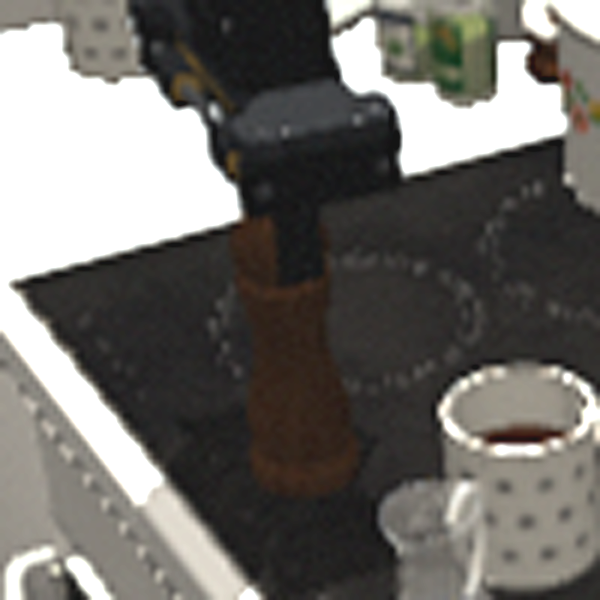

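Emit:
{"name": "play_rows", "arguments": {
  "moves": [
    [[0,0,-4],[0,0,0],3],
    [[0,0,-9],[0,0,0],3],
    [[0,0,-14],[0,0,0],3],
    [[0,0,-18],[0,0,0],3],
    [[0,-3,-20.3],[0,0,0],3],
    [[-1,-8,-20.3],[0,0,0],3],
    [[-1,-13,-20.3],[0,0,0],3],
    [[-1,-18,-20.3],[0,0,0],3]
  ]
}}

```text
time: 26.68
ee_pos: [0.4478, 0.2378, 0.3338]
eef_rot: [0.045, 0.999, -0.0, -0.0]
ft_force: [1.0, -1.1, -0.1]
width: 0.047
```

```bash
python3 go.py .5019 .063 .336 -.0895
```

```text
t 26.68 pos [0.4478 0.2378 0.3338] F [ 1.04 -1.11 -0.07] M [-0.04 -0.05  0.04] w 0.047 yaw -0.0898
[-6.95, -16.92, -0.21] [-0.001, -0.001, -0.0]
```

Emit:
{"name": "play_rows", "arguments": {
  "moves": [
    [[-2,-4,0],[0,0,0],3],
    [[-4,-9,0],[0,0,0],3],
    [[-6,-13,0],[0,0,0],3],
    [[-6.9,-16,0],[0,0,0],3],
    [[-6.9,-16.9,0],[0,0,0],3],
    [[-6.9,-16.9,0],[0,0,0],3],
    [[-6.9,-16.9,0],[0,0,0],3]
  ]
}}

```text
time: 27.55
ee_pos: [0.5015, 0.0666, 0.3344]
eef_rot: [0.044, 0.999, 0.0, -0.0]
ft_force: [0.4, 0.1, -1.9]
width: 0.0468
```

```bash
python3 go.py .5019 .063 .23 -.0895; python3 - <<'E'
from h import *
from bench import camera
o=[]
for n,c in(("side",(80,240,260,400)),("top",(160,260,270,370))):
    im=camera(n)["frame"][...,::-1].copy(); cv2.imwrite(f"pics/{n}13.png",im);o.append(cv2.resize(im[c[0]:c[1],c[2]:c[3]],(400,400),interpolation=cv2.INTER_CUBIC))
cv2.imwrite("pics/u.png",np.hstack(o))
E
```

```text
t 27.55 pos [0.5015 0.0666 0.3344] F [ 0.4   0.13 -1.88] M [ 0.04  0.01 -0.01] w 0.0468 yaw -0.0875
[-0.08, -0.36, 10.44] [0.0, -0.001, 0.002]
```

View pics/u.png

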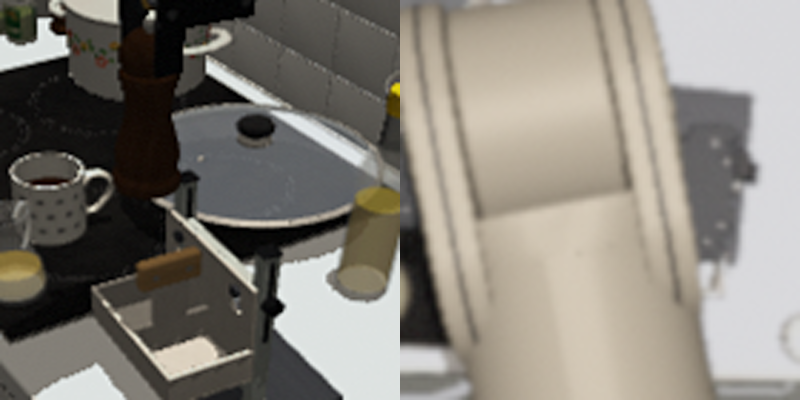

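Emit:
{"name": "play_rows", "arguments": {
  "moves": [
    [[0,-0.1,0],[0,0,0],3],
    [[0,-0.1,1],[0,0,0],3],
    [[0,0.2,4],[0,0,0],3],
    [[0,0.2,7],[0,0,0],3],
    [[0,0.2,8.5],[0,0,0],3],
    [[0,0.2,8.5],[0,0,0],3],
    [[0,0.2,8.5],[0,0,0],3]
  ]
}}

```text
time: 28.52
ee_pos: [0.5025, 0.067, 0.2507]
eef_rot: [0.045, 0.999, 0.0, 0.001]
ft_force: [-0.7, 0.1, -0.6]
width: 0.0468
```

```bash
python3 go.py .5021 .065 .21 -.0895; python3 - <<'E'
from h import *
from bench import camera
im=camera("side")["frame"][...,::-1].copy(); cv2.imwrite(f"pics/side14.png",im);cv2.imwrite("pics/v.png",cv2.resize(im[100:240,270:390],None,fx=5,fy=4.28,interpolation=cv2.INTER_CUBIC))
E
```

```text
t 28.52 pos [0.5025 0.067  0.2507] F [-0.71  0.07 -0.56] M [ 0.   -0.03  0.  ] w 0.0468 yaw -0.0899
[0.02, -0.21, 4.07] [0.001, 0.001, -0.0]
```

View pics/v.png

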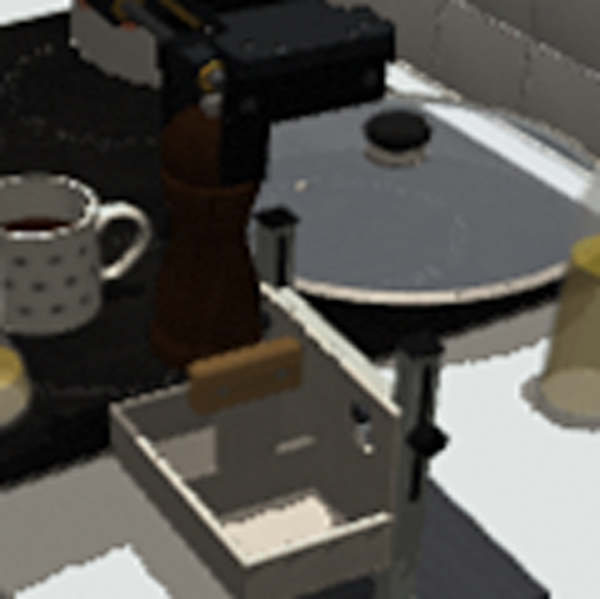

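Emit:
{"name": "play_rows", "arguments": {
  "moves": [
    [[0,-0.2,0],[0,0,0],3],
    [[0,-0.2,1],[0,0,0],3],
    [[0,-0.2,2.5],[0,0,0],3],
    [[0,-0.2,4],[0,0,0],3],
    [[0,-0.2,4.5],[0,0,0],3],
    [[0,-0.2,4.5],[0,0,0],3]
  ]
}}

```text
time: 29.32
ee_pos: [0.5016, 0.0649, 0.2044]
eef_rot: [0.045, 0.999, -0.0, -0.0]
ft_force: [0.3, -0.5, -1.1]
width: 0.0469
```

```bash
python3 go.py .5021 .065 .160 -.0895; python3 - <<'E'
from h import *
from bench import camera
im=camera("side")["frame"][...,::-1].copy(); cv2.imwrite(f"pics/side15.png",im);cv2.imwrite("pics/v2.png",cv2.resize(im[120:240,280:390],None,fx=5,fy=5,interpolation=cv2.INTER_CUBIC))
E
```

```text
t 29.32 pos [0.5016 0.0649 0.2044] F [ 0.33 -0.46 -1.09] M [ 0.03 -0.    0.02] w 0.0469 yaw -0.0899
[-0.05, 0.01, 4.44] [-0.0, -0.001, -0.0]
```

View pics/v2.png

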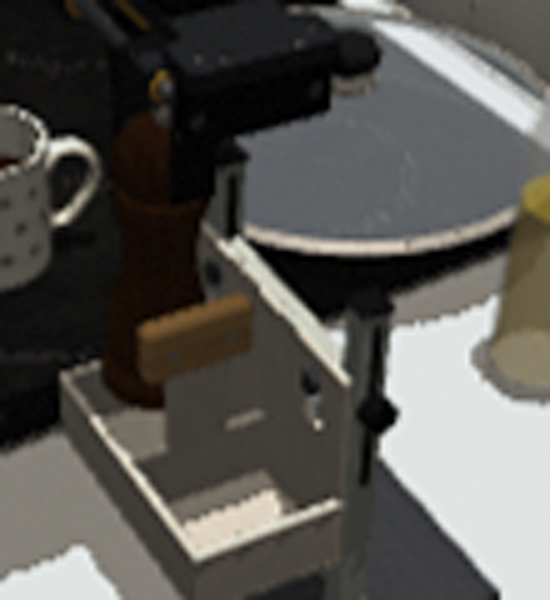

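Emit:
{"name": "play_rows", "arguments": {
  "moves": [
    [[0,0,0.7],[0,0,0],3],
    [[0,0,1.4],[0,0,0],3],
    [[0,0,2],[0,0,0],3],
    [[0,0,2],[0,0,0],3]
  ]
}}

```text
time: 29.88
ee_pos: [0.5014, 0.0649, 0.1842]
eef_rot: [0.045, 0.999, -0.0, -0.0]
ft_force: [0.0, 0.0, -1.3]
width: 0.0468
```

Emit:
{"name": "play_rows", "arguments": {
  "moves": [
    [[0,0,0.6],[0,0,0],3],
    [[0,0,1.2],[0,0,0],3],
    [[0,0,1.8],[0,0,0],3],
    [[0,0,1.8],[0,0,0],3]
  ]
}}

```text
time: 30.38
ee_pos: [0.5014, 0.0649, 0.1662]
eef_rot: [0.045, 0.999, -0.0, -0.0]
ft_force: [-0.1, 0.5, -2.3]
width: 0.0468
```

Emit:
{"name": "play_rows", "arguments": {
  "moves": [
    [[0,0,0.2],[0,0,0],3],
    [[0,0,0.4],[0,0,0],3],
    [[0,0,0.5],[0,0,0],3],
    [[0,0,0.5],[0,0,0],3]
  ]
}}

```text
time: 30.88
ee_pos: [0.5018, 0.065, 0.1617]
eef_rot: [0.045, 0.999, 0.0, -0.0]
ft_force: [-0.8, 0.1, -1.3]
width: 0.0469
```

Emit:
{"name": "play_rows", "arguments": {
  "moves": [
    [[0,0,0.1],[0,0,0],3],
    [[0,0,0.2],[0,0,0],3],
    [[0,0,0.2],[0,0,0],3]
  ]
}}

```text
time: 31.25
ee_pos: [0.5017, 0.065, 0.1597]
eef_rot: [0.045, 0.999, 0.0, -0.0]
ft_force: [-0.5, 0.0, -0.4]
width: 0.0471
```

```bash
python3 go.py .5021 .065 .160 -.0895; python3 - <<'E'
from h import *
from bench import camera
im=camera("side")["frame"][...,::-1].copy(); cv2.imwrite(f"pics/side16.png",im);cv2.imwrite("pics/v3.png",cv2.resize(im[120:240,280:390],None,fx=5,fy=5,interpolation=cv2.INTER_CUBIC))
E
```

```text
t 31.25 pos [0.5017 0.065  0.1597] F [-0.53  0.   -0.44] M [-0.01  0.03 -0.02] w 0.0471 yaw -0.0898
[-0.04, 0.0, -0.03] [0.0, -0.0, -0.0]
```

View pics/v3.png

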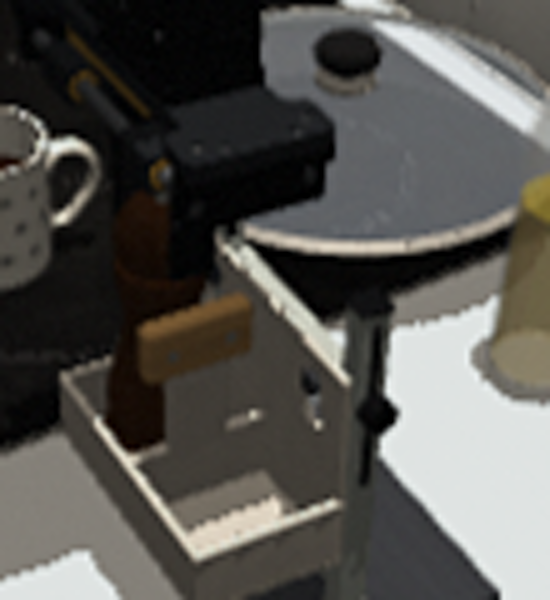

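Emit:
{"name": "play_rows", "arguments": {
  "moves": [
    [[0,0,0.08],[0,0,0],3],
    [[0,0,0.08],[0,0,0],3]
  ]
}}

```text
time: 31.55
ee_pos: [0.5017, 0.065, 0.1589]
eef_rot: [0.045, 0.999, 0.0, -0.0]
ft_force: [-0.9, -0.4, -0.7]
width: 0.047
```

Emit:
{"name": "play_rows", "arguments": {
  "moves": [
    [[0,0,0],[0,0,0],5.5],
    [[0,0,0],[0,0,0],6],
    [[0,0,0],[0,0,0],6],
    [[0,0,-0.5],[0,0,0],6],
    [[0,0,-2],[0,0,0],6],
    [[0,0,-4],[0,0,0],6],
    [[0,0,-8],[0,0,0],6],
    [[0,0,-13],[0,0,0],6]
  ]
}}

```text
time: 32.55
ee_pos: [0.5013, 0.0647, 0.2909]
eef_rot: [0.045, 0.999, 0.0, -0.0]
ft_force: [2.1, 0.2, 0.6]
width: 0.0599
```

Emit:
{"name": "play_rows", "arguments": {
  "moves": [
    [[3,0,0],[0,0,0],6],
    [[6,4,0],[0,0,0],6],
    [[6,10,0],[0,0,0],6],
    [[6,16,0],[0,0,0],6],
    [[6,22,0],[0,0,0],6],
    [[6,22,0],[0,0,0],6]
  ]
}}

```text
time: 33.3
ee_pos: [0.4602, 0.2945, 0.2885]
eef_rot: [0.041, 0.999, -0.001, -0.0]
ft_force: [0.1, -0.5, 0.1]
width: 0.0599
```

```bash
python3 go.py; python3 - <<'E'
from h import *
from bench import camera
o=[]
for n,c in(("side",(120,240,280,400)),("top",(160,260,270,370))):
    im=camera(n)["frame"][...,::-1].copy(); cv2.imwrite(f"pics/{n}17.png",im);o.append(cv2.resize(im[c[0]:c[1],c[2]:c[3]],(400,400),interpolation=cv2.INTER_CUBIC))
cv2.imwrite("pics/w.png",np.hstack(o))
E
```

```text
t 33.3 pos [0.4602 0.2945 0.2885] F [ 0.08 -0.46  0.09] M [-0.02  0.01  0.03] w 0.0599 yaw -0.0827
```

View pics/w.png

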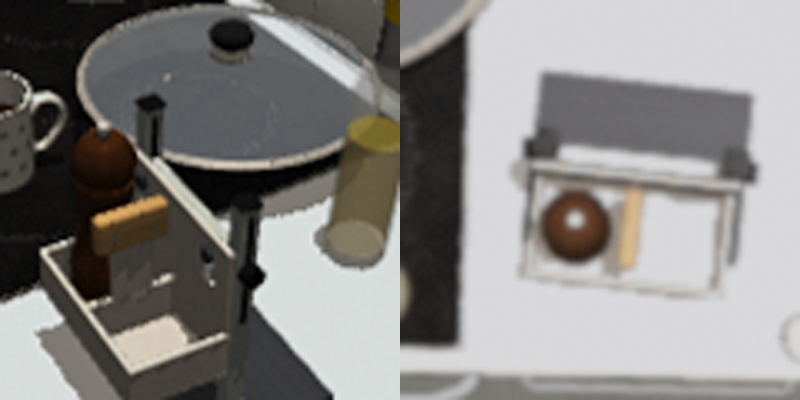

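View pics/side17.png

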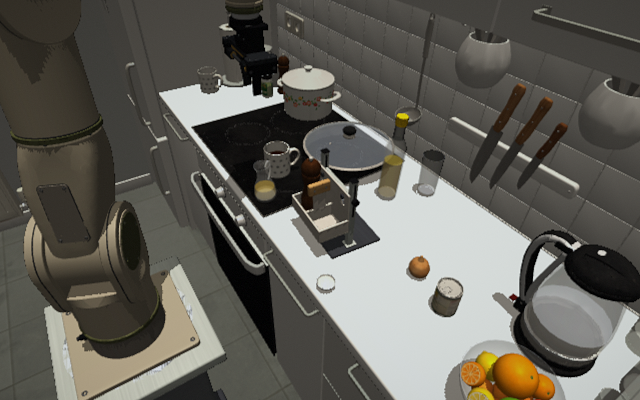

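Emit:
{"name": "play_rows", "arguments": {
  "moves": [
    [[0,0,0],[0,0,0],6],
    [[0,0,0],[0,0,0],6],
    [[0,0,0],[0,0,0],6],
    [[0,0,0],[0,0,0],6]
  ]
}}

```text
time: 33.9
ee_pos: [0.4618, 0.2893, 0.2891]
eef_rot: [0.045, 0.999, 0.0, 0.0]
ft_force: [0.1, 0.8, 0.5]
width: 0.06
```

```bash
python3 - <<'E'
from h import *
from bench import camera,recognise
p=camera("side"); im=p["frame"][...,::-1].copy(); t=camera("top")
print(recognise(p,"pepper_mill")[:1],recognise(t,"pepper_mill")[:1])
old=cv2.imread("pics/side17.png"); print("diff near caddy",cv2.absdiff(im,old)[140:260,280:400].max(), cv2.absdiff(im,old)[140:260,280:400].mean())
c,s=np.cos(.0895),np.sin(.0895); off=[-.043,0]
ca=box(-42,42,-78,78,0,40)+box(38,42,-78,78,0,118)+box(-30,30,-7,7,90,122)
pc=[.5412+c*off[0],.0203-s*off[0],-.0895,.0594]
cv2.imwrite("pics/x.png",np.hstack([cv2.resize(draw(im,"side",pc,ca,(140,260,280,400),5),(400,400)),cv2.resize(draw(t["frame"][...,::-1].copy(),"top",pc,ca,(160,260,270,370),5),(400,400))]))
E
```

```text
[{'at': [311.0, 175.9], 'conf': 0.6}] [{'at': [313.4, 217.1], 'conf': 0.54}]
diff near caddy 11 0.7789814814814815
```

View pics/x.png

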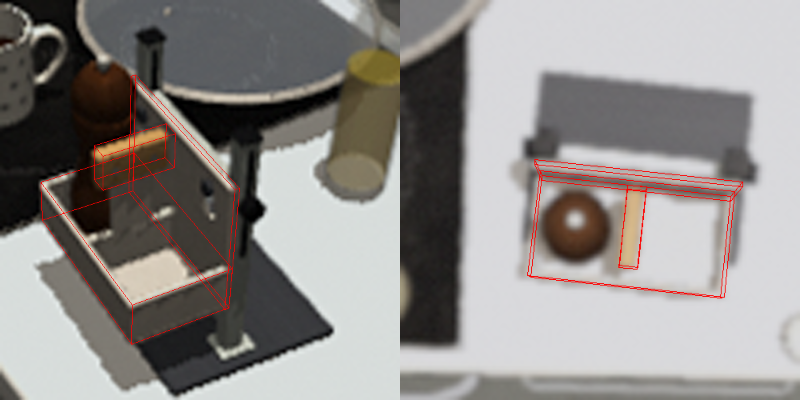

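The caddy outline for a correctly hung caddy matches both views: level, square, against the stand, with the mill upright in the left pocket. Nothing moved between the last two pictures.

```bash
python3 -c "
from bench import close_job; print(close_job())"
```

```text
the job is handed in; nothing more can be done
None
```

The caddy hangs on both studs and the pepper mill stands upright in its left pocket; I handed the job in at about 34 s of the 72 s allowed.

**How it went:**
- I found the stud height by lowering the caddy's underside onto the heads. That put the axes at about 160 mm, which agreed with the camera.
- I then eased the keyholes over the heads, lowered the caddy about 19 mm until it seated, and let go. The largest tool force I read was about 9 N, when the plate met the stand.
- I gripped the mill by its head and lowered it into the pocket.

**Last checks:**
- The outline of a correctly hung caddy matched both cameras within about a pixel (2–3 mm): level, square and against the stand.
- The mill looked upright and fully inside the pocket.
- Nothing around the caddy changed between the last two pictures.
- By eye the mug, carafe, salt dish, tin and onion are where they were; I did not measure them again.

**What disagreed:**
- My first grasp of the caddy closed on nothing. In the pictures the fingertips sat about 30 mm higher than the reported tool position, so I used that offset for the later grasps.
- A fit of the caddy's heading from the side camera alone differed by about 0.04 rad from the tool's own reading. I went with the tool's reading, which the top view supported, and the keyholes went on without catching.

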